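# Test and sort spring units by force and bore

## Robot

A 7-joint arm with a two-finger parallel gripper is mounted at the origin on a cart in front of the work surface, level with it; the furniture and walls round the work are solid. World frame = base frame: x ahead of the robot, y to its left, z up, the work surface at z = 0. Lengths are in m, angles in rad, forces in N, time in s.
With the tool pointing down it reaches from about 0.4 to 0.85 m from the base axis. Payload 10.4 kg.
Tool frame: the origin (TCP) lies on the centre line of the jaws, within the pads' length; the fingertips stand 11 mm ahead of it and the grasp point (between the pads) lies 8 mm behind it; z points along the fingers, y is the line along which they close (so a half turn about z gives the same grasp; the last joint's range is limited). The gripper opens to 87 mm and grips with 3 to 60 N. Pads are 19 mm wide; open, the fingers measure 117 mm over their backs; the gripper's body (75 mm by 190 mm) begins 51 mm behind the grasp point.
Start: joints at [-1.247, 0.332, -0.065, 1.46, 0.022, 1.35, -0.088], TCP at [0.212, 0.588, 0.234] pointing down, gripper open.
Joint ranges: [-2.6, 2.6], [-0.5, 2.12], [-1.47, 1.34], [0.16, 2.42], [-1.27, 4.41], [0.06, 2.06], [-2.6, 2.6]. Speed limits (rad/s): [2.22, 2.22, 2.79, 2.79, 3.14, 3.14, 3.14].

## Interface

Orientations are given as [roll, pitch, yaw] about the fixed x, y, z axes, in that order (R = Rz(yaw) Ry(pitch) Rx(roll)).
In Python, from rig import readout, viewer, job_done gives the robot as it stands.
- The arm moves only by the shell command python3 -m handwheel 'ROWS' [OPENING]. ROWS is a JSON object of lists of equal length, an entry for each row: "xyz": the shift along the tool's x, y, z in mm, a list of three; "turn": the turn about the tool's z in rad. A call has exactly 8 rows; each row shifts and turns the commanded pose from where the row before left it, along the tool's axes as they then stand; what a row does not reach is not made up. A row lasts 1/10 s, in which the tool goes at most 50 mm and 8.59 degrees, less where a joint would pass 70% of its speed; a pose out of reach is approached as far as the arm can. A call with a gripper value outside its range is refused whole. OPENING is the gripper command: -1 is fully open, 1 is shut, values between are in proportion, set as the call begins (- or left out, the last holds). The fingers move at their own pace and stop on an object; the grip force is fixed at half the most. Time passes only in rows, so rows that do not move let the fingers close, or fill a call up. It gives the time, the measured TCP pose, the force, the opening and the grip force at its end, in the units of the state.
- readout.read_state(): the state, without advancing time (a new reading comes with each control period).
- viewer.read_camera(name): name is "scene" or "top" or "wrist"; returns a dict with "color" (384x512x3 uint8, red, green, blue), "mtx" (3x3 intrinsics, pixels), "R" (3x3) and "t" (3): a world point X has camera coordinates R X + t; the wrist camera has in their place "T_tool_cam" (4x4, takes a point from camera to tool coordinates, whose origin is the TCP and whose axes are the flange's). Camera axes: x right, y down, z forward; pixel columns grow to the right and rows downward; lengths in m; the calibration is good to about 2 mm. The wrist camera is an equidistant fisheye: a pixel r from the principal point sees the ray r / f radians off the axis. A picture is of the moment at which its call begins: read the wrist's pose just before it. There is no depth.
- job_done(): hands the job in; it is judged then, once.
The state is a dict: "time": time; "joints": joint angles; "qvel": joint speeds; "tau": joint torques, N m; "tool_pos": TCP position; "tcp_rot": TCP orientation; "wrist_force": force on the tool from outside, world axes, zero at the start; "torque": the same for the moment, N m; "finger_gap": opening from 0.0 (shut) to 1.0 (fully open); "gripper_force": force on a finger pad.
Only numpy, scipy, OpenCV 4.12 (cv2) and the standard library are available. Lean on these libraries where they do the work, as an engineer would, in place of code of your own. Each camera call takes 0.05 s, during which the arm holds its last target. There are 200 camera calls.

## Task

Test every loose spring unit: stand it on the tester's plate, press its cap down until the cap's top is level with the brass marker blade, no deeper, and read the dial while you hold it there. Units that drive the needle past the thick mark at the top of the dial are tried on the gauge pins, bore down, and stay there, one to a pin, if they slide fully home; units that read weak, and those that will not go onto a pin, go into the shallow reject tray. Press the springs nowhere else, let go of everything, and leave the other things on the table where they are.

Things in the scene. Friction and masses are not known exactly. Their poses are not given: they have to be found in the camera images.
- tester: Fixed grey spring tester, deck 110x110 mm, 42 mm high; origin on the table under its plate's axis, z up, -x to the dial. The round steel plate (64 mm across) rides on a load spring (6 N/mm). On the +x side, 43 to 53 mm from the axis, a post 104 mm high carries a small brass blade pointing at the plate; the blade's top face is the marked height
- plate_centre (a point): Middle of the unloaded plate's top face, 48 mm above the table; axes as the tester's
- mark (a point): Tip of the brass blade at its top face: the marked height, 98 mm above the table (50 mm above the unloaded plate), 29 mm from the plate's axis
- needle (a joint): Angle of the black needle on the dial (white face tilted up on the -x side), rad, clockwise as seen from the robot: 0 = no load, pointing left; 0.15 rad per N on the plate, the unit's weight included. The thick limit mark is straight up, 1.65 rad: with the cap held level with the mark a strong spring reads 1.85 or more, a weak one under 1.5
- spring_1: Loose spring unit, 0.15 kg, upright: dark steel barrel 36 mm across, 30 mm high (grip here), coil above it, brass cap 27 mm across on top, free cap top 62 mm above the underside; the cap slides down at most 16 mm. Origin: centre of the underside. Bore in the underside 29 mm deep, 15 mm wide if sound, 7 mm if spoilt (not seen from above). All look alike; 2 or 3 are present, else None
- spring_1_ring (a joint): How far the cap has pushed this unit's black tell-tale ring (29 mm across) down the coil, m: 0 = untested; it stays where the deepest press left it. Pressing the cap level with the mark on the tester leaves it at 0.0085 to 0.0105, as the plate sinks 1 to 3 mm too
- spring_2: Loose spring unit, 0.15 kg, upright: dark steel barrel 36 mm across, 30 mm high (grip here), coil above it, brass cap 27 mm across on top, free cap top 62 mm above the underside; the cap slides down at most 16 mm. Origin: centre of the underside. Bore in the underside 29 mm deep, 15 mm wide if sound, 7 mm if spoilt (not seen from above). All look alike; 2 or 3 are present, else None
- spring_2_ring (a joint): How far the cap has pushed this unit's black tell-tale ring (29 mm across) down the coil, m: 0 = untested; it stays where the deepest press left it. Pressing the cap level with the mark on the tester leaves it at 0.0085 to 0.0105, as the plate sinks 1 to 3 mm too
- spring_3: Loose spring unit, 0.15 kg, upright: dark steel barrel 36 mm across, 30 mm high (grip here), coil above it, brass cap 27 mm across on top, free cap top 62 mm above the underside; the cap slides down at most 16 mm. Origin: centre of the underside. Bore in the underside 29 mm deep, 15 mm wide if sound, 7 mm if spoilt (not seen from above). All look alike; 2 or 3 are present, else None
- spring_3_ring (a joint): How far the cap has pushed this unit's black tell-tale ring (29 mm across) down the coil, m: 0 = untested; it stays where the deepest press left it. Pressing the cap level with the mark on the tester leaves it at 0.0085 to 0.0105, as the plate sinks 1 to 3 mm too
- spring_4: Loose spring unit, 0.15 kg, upright: dark steel barrel 36 mm across, 30 mm high (grip here), coil above it, brass cap 27 mm across on top, free cap top 62 mm above the underside; the cap slides down at most 16 mm. Origin: centre of the underside. Bore in the underside 29 mm deep, 15 mm wide if sound, 7 mm if spoilt (not seen from above). All look alike; 2 or 3 are present, else None
- spring_4_ring (a joint): How far the cap has pushed this unit's black tell-tale ring (29 mm across) down the coil, m: 0 = untested; it stays where the deepest press left it. Pressing the cap level with the mark on the tester leaves it at 0.0085 to 0.0105, as the plate sinks 1 to 3 mm too
- spring_5: Loose spring unit, 0.15 kg, upright: dark steel barrel 36 mm across, 30 mm high (grip here), coil above it, brass cap 27 mm across on top, free cap top 62 mm above the underside; the cap slides down at most 16 mm. Origin: centre of the underside. Bore in the underside 29 mm deep, 15 mm wide if sound, 7 mm if spoilt (not seen from above). All look alike; 2 or 3 are present, else None
- spring_5_ring (a joint): How far the cap has pushed this unit's black tell-tale ring (29 mm across) down the coil, m: 0 = untested; it stays where the deepest press left it. Pressing the cap level with the mark on the tester leaves it at 0.0085 to 0.0105, as the plate sinks 1 to 3 mm too
- pin_rack: Fixed wooden rack, base 56x200x10 mm (x, y, z); origin at the centre of its underside. Three upright steel gauge pins stand on it at y = -65, 0 and 65 mm, x = 0 in its own frame: 10 mm thick, from the base's top face (z = 10 mm) up to z = 35 mm, tapered at the tip. A spring unit is fully home when its underside rests on the base's top face
- reject_tray: Fixed shallow open wooden tray 120x210x20 mm (x, y, z), walls and floor 4 to 5 mm; origin at the centre of its underside
- thread_spool: Bystander: spool of red thread, 38 mm across, 50 mm high, among the springs; origin at the centre of its underside
- open_tin: Bystander: open round tin 52 mm across, 70 mm high; origin at the centre of its underside
- rusty_tin: Bystander: open rusty tin 54 mm across, 55 mm high; origin at the centre of its underside
Not all that is in view belongs to the job. Leave any orange look-alike of the spring_1 alone.

How it is judged:
At the end, for the whole second after the job is handed in: Each unit present: ring pushed 6.5 to 12.5 mm down (8.5 to 10.5 is exact); strong ones with a sound bore upright on a pin, underside within 3 mm of the rack top, within 5 mm of the pin axis each way; weak or spoilt-bore ones inside the reject tray, centre within its walls; all at rest (value of joint spring_1_ring between 0.0065 and 0.0125 m and linear speed of each of spring_1, spring_2, spring_3, spring_4, spring_5 below 0.02 m/s and (y of spring_1 in the frame of pin_rack between -0.07 and -0.06 m or y of spring_1 in the frame of pin_rack between -0.005 and 0.005 m or y of spring_1 in the frame of pin_rack between 0.06 and 0.07 m) and x of spring_1 in the frame of pin_rack between -0.005 and 0.005 m and z of each of spring_1, spring_2 in the frame of pin_rack below 0.013 m and angle between each of spring_1, spring_2's own z axis and vertical below 0.1 rad and value of joint spring_2_ring between 0.0065 and 0.0125 m and (y of spring_2 in the frame of pin_rack between -0.07 and -0.06 m or y of spring_2 in the frame of pin_rack between -0.005 and 0.005 m or y of spring_2 in the frame of pin_rack between 0.06 and 0.07 m) and x of spring_2 in the frame of pin_rack between -0.005 and 0.005 m and value of joint spring_3_ring between 0.0065 and 0.0125 m and x of spring_3 in the frame of reject_tray between -0.056 and 0.056 m and y of spring_3 in the frame of reject_tray between -0.101 and 0.101 m and z of each of spring_3, spring_4, spring_5 in the frame of reject_tray below 0.035 m and value of joint spring_4_ring between 0.0065 and 0.0125 m and x of spring_4 in the frame of reject_tray between -0.056 and 0.056 m and y of spring_4 in the frame of reject_tray between -0.101 and 0.101 m and value of joint spring_5_ring between 0.0065 and 0.0125 m and x of spring_5 in the frame of reject_tray between -0.056 and 0.056 m and y of spring_5 in the frame of reject_tray between -0.101 and 0.101 m); the robot touches nothing.
It fails at once if a spring unit is pressed down anywhere but on the tester's plate ((contact force between the fingers and spring_1 above 1 N and value of joint spring_1_ring above 0.004 m and velocity of joint spring_1_ring above 0.003 m/s and (horizontal distance between spring_1 and plate_centre above 0.03 m or z of spring_1 in the frame of plate_centre above 0.02 m)) or (contact force between the fingers and spring_2 above 1 N and value of joint spring_2_ring above 0.004 m and velocity of joint spring_2_ring above 0.003 m/s and (horizontal distance between spring_2 and plate_centre above 0.03 m or z of spring_2 in the frame of plate_centre above 0.02 m)) or (contact force between the fingers and spring_3 above 1 N and value of joint spring_3_ring above 0.004 m and velocity of joint spring_3_ring above 0.003 m/s and (horizontal distance between spring_3 and plate_centre above 0.03 m or z of spring_3 in the frame of plate_centre above 0.02 m)) or (contact force between the fingers and spring_4 above 1 N and value of joint spring_4_ring above 0.004 m and velocity of joint spring_4_ring above 0.003 m/s and (horizontal distance between spring_4 and plate_centre above 0.03 m or z of spring_4 in the frame of plate_centre above 0.02 m)) or (contact force between the fingers and spring_5 above 1 N and value of joint spring_5_ring above 0.004 m and velocity of joint spring_5_ring above 0.003 m/s and (horizontal distance between spring_5 and plate_centre above 0.03 m or z of spring_5 in the frame of plate_centre above 0.02 m))).
It fails at once if a bystander is knocked 5 cm or more from its place (distance of any of thread_spool, open_tin, rusty_tin from where it was at the start of the episode above 0.05 m).
Of spring_1, spring_2, spring_3, spring_4, spring_5 only 2 to 3 are there at a start; the rules pass over those that are not, and their reading is None.
At some moment in a run one of spring_1, spring_2, spring_3, spring_4, spring_5 may be knocked a few centimetres aside while the robot is not near it.
It also fails if it takes over 210 s, if anything falls off the work surface, if the arm or the gripper's body presses on something with over 40 N, if the wrist force passes 120 N, or if a joint passes its speed limit or range.

## Working session

There is one attempt and no reset: what is moved stays moved. The work goes in short steps, Python scripts to look and compute and a shell command to move; the robot and the scene stay as the last step left them, time stands still between calls to the robot, and variables do not carry over. Pictures are saved under pics/ and viewed, at most 14 in all, crops included, and the job is handed in when it is done.

```bash
ls; mkdir -p pics
python3 - <<'E'
from rig import readout, viewer
import cv2,numpy as np
s=readout.read_state();print({k:np.round(v,3).tolist() for k,v in s.items()})
a=[]
for n in("scene","top"):
    c=viewer.read_camera(n);cv2.imwrite(f"pics/{n}0.png",c["color"][...,::-1]);print(n,c["mtx"].round(1).tolist(),c["R"].round(4).tolist(),c["t"].round(4).tolist())
c=viewer.read_camera("wrist");print(c["mtx"],c["T_tool_cam"].round(4))
E
```

```text
pics
{'time': 0.0, 'joints': [-1.247, 0.333, -0.065, 1.461, 0.022, 1.35, -0.088], 'qvel': [-0.0, -0.0, -0.001, -0.0, 0.0, -0.001, 0.001], 'tau': [-0.0, -62.328, 0.024, -38.986, -0.062, 0.04, 0.0], 'tool_pos': [0.212, 0.587, 0.233], 'tcp_rot': [-3.14, 0.0, 2.795], 'wrist_force': [-0.706, 0.571, -0.461], 'torque': [0.033, 0.041, -0.016], 'gripper_force': 0.0, 'finger_gap': 1.002}
scene [[496.7, 0.0, 261.9], [0.0, 496.7, 192.1], [0.0, 0.0, 1.0]] [[-0.5832, -0.8123, -0.0018], [-0.4202, 0.3036, -0.8552], [0.6952, -0.4979, -0.5184]] [0.3763, 0.2709, 1.1689]
top [[368.5, 0.0, 251.6], [0.0, 368.5, 196.8], [0.0, 0.0, 1.0]] [[-0.0075, -0.9994, 0.033], [-0.9953, 0.0043, -0.0968], [0.0966, -0.0336, -0.9948]] [0.0503, 0.5463, 0.9847]
[[297.31863964   0.         258.84337147]
 [  0.         297.31863964 196.13207092]
 [  0.           0.           1.        ]] [[-4.000e-04 -9.701e-01 -2.426e-01  6.640e-02]
 [ 1.000e+00 -1.000e-04 -1.200e-03 -6.000e-04]
 [ 1.100e-03 -2.426e-01  9.701e-01 -1.508e-01]
 [ 0.000e+00  0.000e+00  0.000e+00  1.000e+00]]
```

View pics/scene0.png

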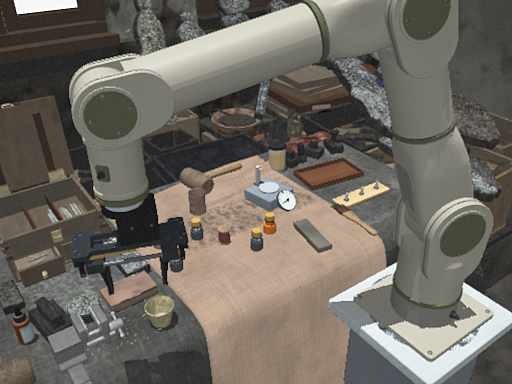

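View pics/top0.png

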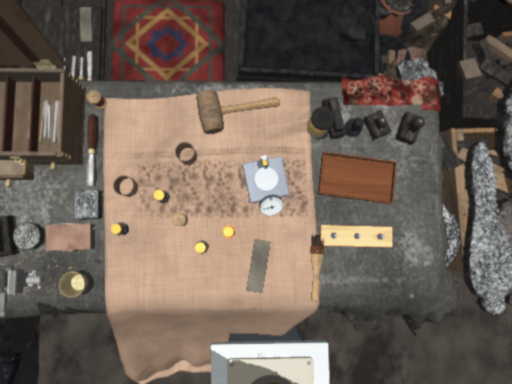

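The scene view shows three brass-capped units, at about (196,222), (257,233) and (176,262, behind the gripper). The orange look-alike is at (269,216), and the spool at (224,235). In the top view the brass caps are at (159,196), (201,248) and (117,229), and the bright orange one is at (228,232). The tester plate is at (266,179), the rack at (356,236) and the tray at (357,177). The three brass-capped, dark-barrelled units fit the description. I'll confirm that with an enlarged crop and measure.

```bash
cat > h.py <<'E'
import cv2,numpy as np
from rig import readout, viewer
from scipy.spatial.transform import Rotation as Ro
def cam(n): 
    s=readout.read_state(); c=viewer.read_camera(n); c["s"]=s; return c
def onplane(c,uv,z):
    K=c["mtx"];p=np.array(uv,float)
    if "T_tool_cam" in c:
        T=c["T_tool_cam"];Rt=Ro.from_euler("xyz",c["s"]["tcp_rot"]).as_matrix()
        q=(p-K[:2,2])/K[0,0];r=np.hypot(*q);d=np.array([*(q/max(r,1e-9)*np.sin(r)),np.cos(r)])
        o=Rt@T[:3,3]+c["s"]["tool_pos"];d=Rt@T[:3,:3]@d
    else:
        d=c["R"].T@np.linalg.solve(K,[*p,1]);o=-c["R"].T@c["t"]
    return o+d*(z-o[2])/d[2]
def topx(c,X):
    x=c["R"]@X+c["t"];x=c["mtx"]@x;return x[:2]/x[2]
def blobs(mask,amin=20):
    n,l,st,ce=cv2.connectedComponentsWithStats(mask.astype(np.uint8))
    return [(ce[i].round(1).tolist(),int(st[i,4]),st[i,:4].tolist()) for i in range(1,n) if st[i,4]>=amin]
def tool(dx):  # world shift -> tool axes mm
    s=readout.read_state();return Ro.from_euler("xyz",s["tcp_rot"]).as_matrix().T@np.array(dx)*1000
E
python3 - <<'E'
from h import *
c=cam("top");im=c["color"];h=cv2.cvtColor(im,cv2.COLOR_RGB2HSV)
m=cv2.inRange(h,(10,170,120),(35,255,255))
for b in blobs(m,15): print("cap",b,h[int(b[0][1]),int(b[0][0])],onplane(c,b[0],.062).round(4))
m=cv2.inRange(h,(0,0,190),(179,40,255));m[:140]=0;m[330:]=0
for b in blobs(m,60): print("white",b,onplane(c,b[0],.048).round(4))
m=cv2.inRange(h,(90,25,80),(130,140,220));m[:150]=0;m[215:]=0;m[:,:235]=0;m[:,300:]=0
m=cv2.morphologyEx(m,cv2.MORPH_CLOSE,np.ones((5,5)))
k=max(cv2.findContours(m,0,1)[0],key=cv2.contourArea);print("deck",cv2.minAreaRect(k))
m=cv2.inRange(h,(12,60,150),(30,200,255));m[:,:315]=0;m[:220]=0;m[255:]=0;m[:,400:]=0
k=max(cv2.findContours(m,0,1)[0],key=cv2.contourArea);r=cv2.minAreaRect(k);print("rack",r,onplane(c,r[0],.01),[onplane(c,p,.01).round(3)[:2].tolist() for p in cv2.boxPoints(r)])
m=cv2.inRange(h,(0,100,30),(18,255,170));m[:,:315]=0;m[:145]=0;m[210:]=0;m[:,402:]=0
k=max(cv2.findContours(m,0,1)[0],key=cv2.contourArea);r=cv2.minAreaRect(k);print("tray",r,onplane(c,r[0],.015),[onplane(c,p,.015).round(3)[:2].tolist() for p in cv2.boxPoints(r)])
for n,uv,z in(("spool",(180,220),.05),("tinA",(187,153),.07),("tinB",(125,186),.055)):print(n,onplane(c,uv,z).round(3))
s=cam("scene")["color"][190:280,150:310]
a=cv2.resize(im[140:270,100:300],None,fx=3.5,fy=3.5,interpolation=2)[:,:700]
b=cv2.resize(im[215:255,315:400],None,fx=3.5,fy=3.5,interpolation=2);o=np.zeros((600,750,3),np.uint8);o[:455,:700]=a;o[460:600,:297]=b
o[455:600,310:310+256]=cv2.resize(s,(256,145))
cv2.imwrite("pics/crop1.png",o[...,::-1])
E
```

```text
white ([90.2, 169.8], 115, [88, 154, 5, 31]) [0.6185 0.4771 0.048 ]
white ([265.1, 179.2], 1245, [244, 158, 43, 43]) [0.592  0.0111 0.048 ]
white ([271.2, 206.6], 289, [261, 198, 22, 18]) [ 0.5178 -0.0045  0.048 ]
deck ((265.6273498535156, 180.1047821044922), (38.987483978271484, 37.95743179321289), 78.11134338378906)
rack ((356.4784240722656, 235.71145629882812), (71.57320404052734, 21.4447021484375), 1.7357045412063599) [ 0.43809864 -0.24452891  0.01      ] [[0.412, -0.143], [0.472, -0.146], [0.464, -0.347], [0.405, -0.343]]
tray ((357.3332214355469, 177.2675323486328), (75.35052490234375, 42.71080780029297), 7.4958577156066895) [ 0.60153821 -0.25114245  0.015     ] [[0.556, -0.136], [0.676, -0.155], [0.648, -0.368], [0.527, -0.346]]
spool [0.483 0.238 0.05 ]
tinA [0.659 0.218 0.07 ]
tinB [0.574 0.382 0.055]Traceback (most recent call last):
  File "<stdin>", line 17, in <module>
ValueError: could not broadcast input array from shape (140,298,3) into shape (140,297,3)
```

Run:
```python
from h import *
c=cam("top");im=c["color"];h=cv2.cvtColor(im,cv2.COLOR_RGB2HSV)
for p in((117,229),(159,196),(201,248),(228,232)):print(p,h[p[1],p[0]])
m=cv2.inRange(h,(8,150,170),(35,255,255));m[:150]=0;m[:,:100]=0;m[:,320:]=0
for b in blobs(m,15): print("cap",b,h[int(b[0][1]),int(b[0][0])],onplane(c,b[0],.062).round(4))
s=cam("scene")["color"][190:280,150:310]
a=cv2.resize(im[140:270,100:300],None,fx=3.5,fy=3.5,interpolation=2)[:,:700]
b=cv2.resize(im[215:255,315:400],None,fx=3.5,fy=3.5,interpolation=2);o=np.zeros((600,750,3),np.uint8);o[:455,:700]=a;o[460:600,:b.shape[1]]=b
o[455:600,310:310+256]=cv2.resize(s,(256,145))
cv2.imwrite("pics/crop1.png",o[...,::-1])
```

```text
(117, 229) [ 25 145 251]
(159, 196) [ 27 135 254]
(201, 248) [ 27 132 254]
(228, 232) [ 28 130 254]
cap ([230.7, 231.6], 31, [226, 226, 9, 12]) [ 27 135 254] [0.4519 0.1037 0.062 ]
```

View pics/crop1.png

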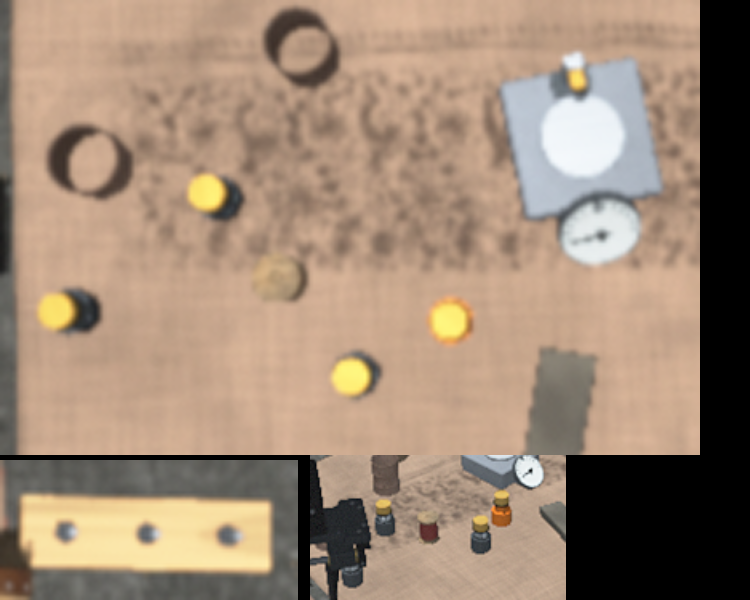

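The crop confirms three brass-capped dark units, at top-view pixels (159,195), (116,229) and (201,248). The orange-ringed look-alike at (229,232) is left alone. The tester post is up-image, so its -x (the dial) faces the robot. The rack pins show at (334,236), (357,236) and (380,237).

```bash
cat >> h.py <<'E'
def caps(c,z=.062):
    h=cv2.cvtColor(c["color"],cv2.COLOR_RGB2HSV);m=cv2.inRange(h,(20,95,190),(33,255,255));m[:150]=0;m[:,:100]=0;m[:,320:]=0
    return [(b[0],b[1],onplane(c,b[0],z).round(4)[:2].tolist()) for b in blobs(m,25)]
E
python3 - <<'E'
from h import *
c=cam("top")
for k in caps(c):print(k)
g=lambda x,y,ox=100,oy=140:((x)/3.5+ox,(y)/3.5+oy)
P=[onplane(c,g(*p),.042)[:2] for p in((500,87),(635,58),(662,190),(527,217))]
d=(P[0]+P[1]-P[2]-P[3]);print("tester yaw",np.arctan2(d[1],d[0]),np.mean(P,0),"plate",onplane(c,g(583,136),.048))
for p in((65,532),(147,534),(228,537)):print("pin",onplane(c,g(p[0],p[1]-460,315,215),.03).round(4))
E
```

```text
([158.4, 194.6], 81, [0.5499, 0.2928])
([115.4, 228.3], 79, [0.4627, 0.4018])
([227.7, 231.4], 84, [0.4525, 0.1115])
([199.7, 247.2], 88, [0.4122, 0.1841])
tester yaw 0.19072623059873875 [0.59247143 0.00812455] plate [0.59288673 0.00710641 0.048     ]
pin [ 0.4392 -0.1752  0.03  ]
pin [ 0.4371 -0.2395  0.03  ]
pin [ 0.4343 -0.3033  0.03  ]
```

```bash
python3 -m handwheel '{"xyz":[[-37,-11,0],[-37,-11,0],[-37,-11,0],[-37,-11,0],[-37,-11,0],[-37,-11,0],[-37,-11,0],[-37,-11,0]],"turn":[0,0,0,0,0,0,0,0]}' -1
python3 -m handwheel '{"xyz":[[0,0,5],[0,0,5],[0,0,5],[0,0,5],[0,0,5],[0,0,0],[0,0,0],[0,0,0]],"turn":[-0.135,-0.135,-0.135,-0.135,0,0,0,0]}' -
cat >> h.py <<'E'
def wcaps(c,z=.062):
    h=cv2.cvtColor(c["color"],cv2.COLOR_RGB2HSV);m=cv2.inRange(h,(15,95,100),(36,255,255))
    return [(b[0],b[1],onplane(c,b[0],z).round(4)[:2].tolist()) for b in blobs(m,150)]
E
python3 - <<'E'
from h import *
c=cam("wrist");cv2.imwrite("pics/w1.png",c["color"][...,::-1]);print(c["s"]["tool_pos"],c["s"]["tcp_rot"],wcaps(c),caps(cam("top")))
E
```

```text
time: 1.2
tool_pos: [0.462, 0.4034, 0.2337]
tcp_rot: [3.141, 0.0, 2.795]
wrist_force: [-0.2, 1.0, -0.3]
finger_gap: 1.003
gripper_force: 0.0
time: 2.0
tool_pos: [0.461, 0.4046, 0.2089]
tcp_rot: [3.141, 0.0, -2.95]
wrist_force: [1.0, 0.3, 0.3]
finger_gap: 0.997
gripper_force: 0.0
[0.46097489 0.40459403 0.20891465] [ 3.14126857e+00  4.42777554e-04 -2.95025137e+00] [([76.3, 111.8], 334, [0.4114, 0.1844]), ([29.5, 140.0], 238, [0.4521, 0.1109]), ([256.6, 188.3], 486, [0.461, 0.4017])] [([158.4, 194.6], 84, [0.5499, 0.2928]), ([227.7, 231.3], 86, [0.4528, 0.1115]), ([199.7, 247.3], 88, [0.412, 0.1841])]
```

View pics/w1.png

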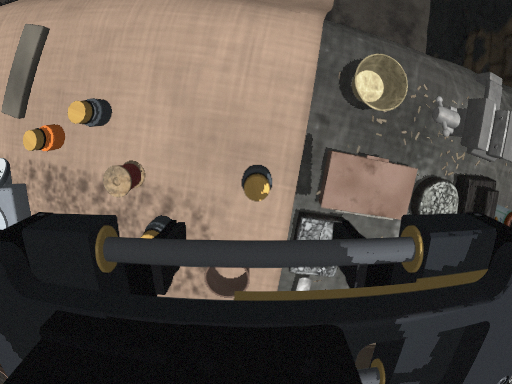

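```bash
python3 -m handwheel '{"xyz":[[0,-3,30],[0,0,30],[0,0,30],[0,0,30],[0,0,30],[0,0,30],[0,0,14],[0,0,0]],"turn":[0,0,0,0,0,0,0,0]}' -
python3 -m handwheel '{"xyz":[[0,0,0],[0,0,0],[0,0,0],[0,0,0],[0,0,0],[0,0,0],[0,0,0],[0,0,0]],"turn":[0,0,0,0,0,0,0,0]}' 1
python3 -m handwheel '{"xyz":[[0,0,25],[0,0,0],[0,0,0],[0,0,0],[0,0,0],[0,0,0],[0,0,0],[0,0,0]],"turn":[0,0,0,0,0,0,0,0]}' 5; python3 -m handwheel '{"xyz":[[0,0,-25],[0,0,-25],[0,0,-25],[0,0,-25],[0,0,-25],[0,0,-25],[0,0,-25],[0,0,-15]],"turn":[0,0,0,0,0,0,0,0]}' -
```

```text
time: 2.9
tool_pos: [0.4612, 0.4013, 0.0137]
tcp_rot: [-3.141, -0.001, -2.949]
wrist_force: [-0.7, -0.1, -0.1]
finger_gap: 0.994
gripper_force: 0.0
time: 3.7
tool_pos: [0.4615, 0.4016, 0.0146]
tcp_rot: [3.141, 0.0, -2.948]
wrist_force: [0.4, 0.4, 0.7]
finger_gap: 0.407
gripper_force: 30.0
time: 4.5
tool_pos: [0.4618, 0.4018, 0.2064]
tcp_rot: [3.141, 0.002, -2.948]
wrist_force: [-0.0, -0.1, -2.1]
finger_gap: 0.41
gripper_force: 30.0out of range
```

```bash
python3 -m handwheel '{"xyz":[[-3.3,-25.7,0],[-3.3,-25.7,0],[-3.3,-25.7,0],[-3.3,-25.7,0],[-3.3,-25.7,0],[-3.3,-25.7,0],[-3.3,-25.7,0],[-3.3,-25.7,0]],"turn":[0,0,0,0,0,0,0,0]}' -; python3 -m handwheel '{"xyz":[[-3.3,-25.7,0],[-3.3,-25.7,0],[-3.3,-25.7,0],[-3.3,-25.7,0],[-3.3,-25.7,0],[-3.3,-25.7,0],[-3.3,-25.7,0],[-3.3,-25.7,0]],"turn":[0,0,0,0,0,0,0,0]}' -
python3 - <<'E'
from h import *
c=cam("wrist");cv2.imwrite("pics/w2.png",c["color"][...,::-1]);print(c["s"]["tool_pos"])
E
```

```text
time: 5.3
tool_pos: [0.5268, 0.2036, 0.204]
tcp_rot: [-3.141, -0.001, -2.948]
wrist_force: [-0.8, 0.1, -1.8]
finger_gap: 0.412
gripper_force: 30.0
time: 6.1
tool_pos: [0.5922, 0.0071, 0.204]
tcp_rot: [3.141, -0.001, -2.948]
wrist_force: [0.6, 0.8, -1.3]
finger_gap: 0.409
gripper_force: 30.0
[0.59219324 0.00707363 0.20395054]
```

View pics/w2.png

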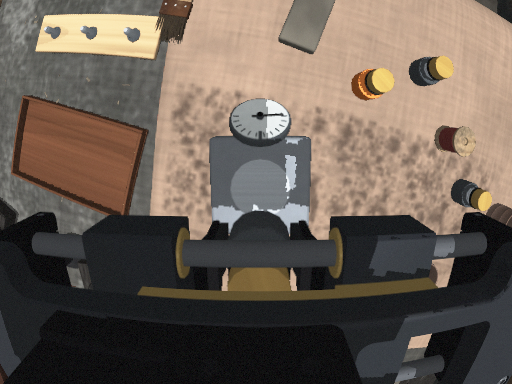

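The wrist view shows the held unit above the plate, which is centred at about (260,186). The dial at (260,120) is clear, with the needle at zero.

```bash
python3 - <<'E'
from h import *
c=cam("wrist");g=cv2.cvtColor(c["color"],cv2.COLOR_RGB2GRAY)
p=onplane(c,(260,186),.048);print(p, tool(p-c["s"]["tool_pos"]))
for q in ((210,137),(309,137)):print(onplane(c,q,.042))
for q in ((53,32),(89,32),(132,34)):print("pin",onplane(c,q,.03))
E
python3 -m handwheel '{"xyz":[[0,0,25],[0,0,25],[0,0,25],[0,0,25],[0,0,25],[0,0,10],[0,0,0],[0,0,0]],"turn":[0,0,0,0,0,0,0,0]}' -
```

```text
[0.59171257 0.00159682 0.048     ] [  1.06939622   0.54902115 155.98256919]
[ 0.55069352 -0.05997243  0.042     ]
[0.53113062 0.04269001 0.042     ]
pin [ 0.43993095 -0.30336186  0.03      ]
pin [ 0.44200683 -0.24082595  0.03      ]
pin [ 0.44411052 -0.17780896  0.03      ]
time: 7.0
tool_pos: [0.5927, 0.0083, 0.0704]
tcp_rot: [3.142, 0.001, -2.948]
wrist_force: [0.5, 0.3, -0.5]
finger_gap: 0.409
gripper_force: 30.0
```

```bash
python3 -m handwheel '{"xyz":[[0,0,2],[0,0,2],[0,0,2],[0,0,1],[0,0,0.5],[0,0,0],[0,0,0],[0,0,0]],"turn":[0,0,0,0,0,0,0,0]}' -;  python3 -m handwheel '{"xyz":[[0,0,0],[0,0,0],[0,0,0],[0,0,0],[0,0,0],[0,0,0],[0,0,0],[0,0,0]],"turn":[0,0,0,0,0,0,0,0]}' -1; python3 -m handwheel '{"xyz":[[0,0,-15],[0,0,-15],[0,0,-15],[0,0,-15],[0,0,-15],[0,0,0],[0,0,0],[0,0,0]],"turn":[0,0,0,0,0,0,0,0]}' 
python3 -m handwheel '{"xyz":[[0,0,0],[0,0,0],[0,0,0],[0,0,0],[0,0,0],[0,0,0],[0,0,0],[0,0,0]],"turn":[0,0,0,0,0,0,0,0]}' 1
python3 - <<'E'
from h import *
c=cam("wrist");cv2.imwrite("pics/w3.png",c["color"][...,::-1]);print(c["s"]["tool_pos"],c["s"]["wrist_force"],wcaps(c,.11))
E
```

```text
time: 7.8
tool_pos: [0.5923, 0.0081, 0.0622]
tcp_rot: [3.141, 0.0, -2.948]
wrist_force: [-1.8, 0.1, 1.8]
finger_gap: 0.408
gripper_force: 30.0
time: 8.6
tool_pos: [0.5922, 0.0081, 0.062]
tcp_rot: [3.141, 0.0, -2.948]
wrist_force: [0.5, 0.7, 0.2]
finger_gap: 0.982
gripper_force: 0.0
time: 9.4
tool_pos: [0.5917, 0.0081, 0.1363]
tcp_rot: [3.141, -0.001, -2.948]
wrist_force: [-0.2, -0.5, -0.2]
finger_gap: 0.995
gripper_force: 0.0
time: 10.2
tool_pos: [0.5922, 0.0081, 0.137]
tcp_rot: [3.142, 0.0, -2.948]
wrist_force: [-0.2, -0.2, -0.0]
finger_gap: 0.355
gripper_force: 0.0
[0.59222867 0.00811271 0.13704932] [-0.19702289 -0.16293223 -0.04673175] [([480.6, 56.8], 403, [0.4366, 0.1422]), ([412.1, 69.7], 657, [0.4688, 0.0846]), ([258.8, 225.2], 1069, [0.5891, 0.0071]), ([259.5, 273.8], 188, [0.6235, 0.0143])]
```

View pics/w3.png

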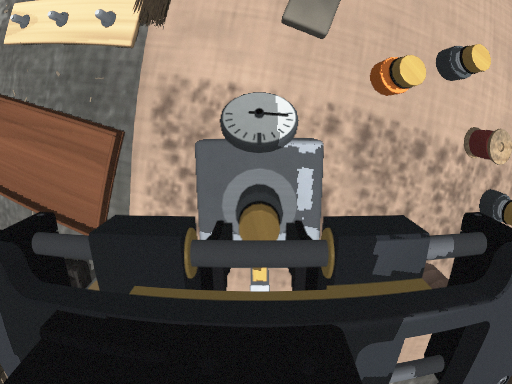

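The unit stands upright on the plate with its cap at (259,225). The blade behind it is at (260,273). I'll close fully and press slowly.

```bash
python3 -m handwheel '{"xyz":[[0,0,0],[0,0,0],[0,0,0],[0,0,3],[0,0,3],[0,0,3],[0,0,3],[0,0,2]],"turn":[0,0,0,0,0,0,0,0]}' 1
python3 -m handwheel '{"xyz":[[0,0,2],[0,0,2],[0,0,2],[0,0,2],[0,0,2],[0,0,0],[0,0,0],[0,0,0]],"turn":[0,0,0,0,0,0,0,0]}'
```

```text
time: 11.05
tool_pos: [0.5921, 0.0081, 0.1226]
tcp_rot: [3.142, -0.0, -2.948]
wrist_force: [-0.4, -0.7, -0.3]
finger_gap: 0.004
gripper_force: 0.0
time: 11.85
tool_pos: [0.5926, 0.0081, 0.114]
tcp_rot: [3.141, 0.001, -2.948]
wrist_force: [-2.6, 0.1, 8.1]
finger_gap: 0.005
gripper_force: 4.3
```

```bash
python3 -m handwheel '{"xyz":[[0,0,1],[0,0,1],[0,0,1],[0,0,1],[0,0,0.5],[0,0,0],[0,0,0],[0,0,0]],"turn":[0,0,0,0,0,0,0,0]}' 1
python3 - <<'E'
from h import *
for i in range(3): c=cam("wrist");print(c["s"]["tool_pos"],c["s"]["wrist_force"])
E
```

```text
time: 12.65
tool_pos: [0.5928, 0.0081, 0.11]
tcp_rot: [3.141, 0.002, -2.949]
wrist_force: [-4.1, -0.4, 13.5]
finger_gap: 0.005
gripper_force: 6.5
[0.59276575 0.0080858  0.10999518] [-4.11093437 -0.40685904 13.45092722]
[0.59274561 0.00810108 0.10999029] [-4.03486285  0.23508515 12.87944716]
[0.59278487 0.0080729  0.11004153] [-4.48478818 -0.22633183 13.12111544]
```

Tip is at 99 mm, so 1 mm more, then read the dial.

```bash
python3 -m handwheel '{"xyz":[[0,0,0.5],[0,0,0.5],[0,0,0.1],[0,0,0],[0,0,0],[0,0,0],[0,0,0],[0,0,0]],"turn":[0,0,0,0,0,0,0,0]}' 1
python3 - <<'E'
from h import *
c=cam("wrist");print(c["s"]["tool_pos"],c["s"]["wrist_force"])
im=c["color"];a=cv2.resize(im[75:255,175:345],None,fx=3,fy=3,interpolation=2)
cv2.imwrite("pics/d1.png",a[...,::-1])
E
```

```text
time: 13.6
tool_pos: [0.5928, 0.0081, 0.109]
tcp_rot: [3.141, 0.002, -2.948]
wrist_force: [-5.9, -1.1, 14.2]
finger_gap: 0.006
gripper_force: 7.1
[0.59277347 0.00808697 0.10904192] [-5.92408517 -1.09039712 14.23118612]
```

View pics/d1.png

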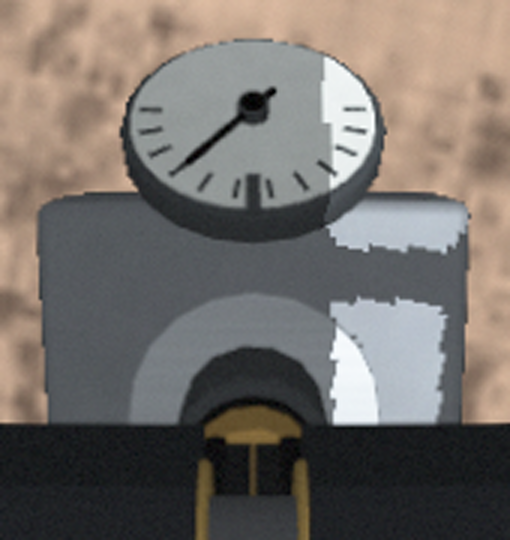

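The needle is well past the thick mark (about 2.35 rad, and 14.2 N at the wrist agrees), with the cap level at 98 mm. The unit is strong. I'll re-grip it and take it to a pin.

```bash
python3 -m handwheel '{"xyz":[[0,0,-2],[0,0,-4],[0,0,-8],[0,0,-8],[0,0,-6],[0,0,0],[0,0,0],[0,0,0]],"turn":[0,0,0,0,0,0,0,0]}' 1
python3 -m handwheel '{"xyz":[[0,0,0],[0,0,0],[0,0,0],[0,0,0],[0,0,0],[0,0,0],[0,0,0],[0,0,0]],"turn":[0,0,0,0,0,0,0,0]}' -1
python3 -m handwheel '{"xyz":[[0,0,0],[0,0,0],[0,0,0],[0,0,15],[0,0,15],[0,0,15],[0,0,15],[0,0,13]],"turn":[0,0,0,0,0,0,0,0]}' -1
python3 -m handwheel '{"xyz":[[0,0,0],[0,0,0],[0,0,0],[0,0,0],[0,0,0],[0,0,0],[0,0,0],[0,0,0]],"turn":[0,0,0,0,0,0,0,0]}' 1
python3 -m handwheel '{"xyz":[[0,0,-10],[0,0,-20],[0,0,-20],[0,0,-20],[0,0,-20],[0,0,-20],[0,0,-20],[0,0,-10]],"turn":[0,0,0,0,0,0,0,0]}'
```

```text
time: 14.45
tool_pos: [0.5919, 0.0081, 0.1349]
tcp_rot: [3.141, -0.001, -2.948]
wrist_force: [0.9, -0.4, -0.3]
finger_gap: 0.004
gripper_force: 0.0
time: 15.25
tool_pos: [0.5923, 0.0081, 0.1355]
tcp_rot: [3.142, 0.0, -2.948]
wrist_force: [-0.3, 0.0, -0.7]
finger_gap: 0.647
gripper_force: 0.0
time: 16.05
tool_pos: [0.5916, 0.0081, 0.0604]
tcp_rot: [3.141, -0.001, -2.948]
wrist_force: [0.0, 0.1, 0.7]
finger_gap: 0.995
gripper_force: 0.0
time: 16.85
tool_pos: [0.5923, 0.0081, 0.0625]
tcp_rot: [3.142, 0.0, -2.948]
wrist_force: [0.0, -0.8, 1.9]
finger_gap: 0.406
gripper_force: 30.0
time: 17.65
tool_pos: [0.5928, 0.008, 0.2048]
tcp_rot: [-3.142, 0.002, -2.949]
wrist_force: [-0.1, -0.1, -1.3]
finger_gap: 0.411
gripper_force: 30.0
```

```bash
python3 -m handwheel '{"xyz":[[23,-18.7,0],[23,-18.7,0],[23,-18.7,0],[23,-18.7,0],[23,-18.7,0],[23,-18.7,0],[23,-18.7,0],[23,-18.7,0]],"turn":[0,0,0,0,0,0,0,0]}' -;python3 -m handwheel '{"xyz":[[0,0,10],[0,0,10],[0,0,10],[0,0,10],[0,0,10],[0,0,10],[0,0,0],[0,0,0]],"turn":[0,0,0,0,0,0,0,0]}' -
python3 - <<'E'
from h import *
for i in range(3): c=cam("wrist");print(c["s"]["tool_pos"])
cv2.imwrite("pics/w4.png",c["color"][:300,...,::-1])
E
```

```text
time: 18.45
tool_pos: [0.4393, -0.1749, 0.2024]
tcp_rot: [3.141, -0.0, -2.949]
wrist_force: [-0.3, -0.7, -0.7]
finger_gap: 0.415
gripper_force: 30.0
time: 19.25
tool_pos: [0.4404, -0.174, 0.1423]
tcp_rot: [3.141, -0.0, -2.948]
wrist_force: [-0.5, 0.2, -1.6]
finger_gap: 0.411
gripper_force: 30.0
[ 0.4403768  -0.17403786  0.14228465]
[ 0.44059646 -0.17410253  0.14263761]
[ 0.44073368 -0.17414125  0.14283802]
```

View pics/w4.png

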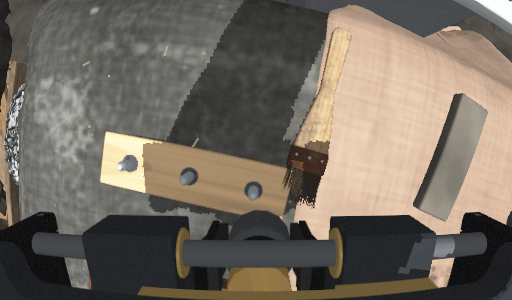

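Run:
```python
from h import *
c=cam("wrist");g=cv2.cvtColor(c["color"],cv2.COLOR_RGB2HSV);print(c["s"]["tool_pos"])
m=(g[...,1]<75).astype(np.uint8);m[:150]=0;m[205:]=0;m[:,:108]=0;m[:,280:]=0
hull=np.array([(112,140),(285,172),(278,206),(105,178)]);k=np.zeros_like(m);cv2.fillConvexPoly(k,hull,1)
for b in blobs(m&k,20):print(b,onplane(c,b[0],.022).round(4))
cv2.imwrite("pics/p1.png",cv2.resize(c["color"][130:215,100:290],None,fx=4,fy=4,interpolation=0)[...,::-1])
```

```text
[ 0.44074871 -0.17414084  0.14290716]
([125.8, 166.0], 1105, [108, 150, 36, 35]) [ 0.4372 -0.3093  0.022 ]
([188.2, 176.2], 274, [179, 167, 19, 18]) [ 0.4359 -0.2437  0.022 ]
([252.9, 190.2], 272, [244, 181, 19, 20]) [ 0.4375 -0.181   0.022 ]
```

View pics/p1.png

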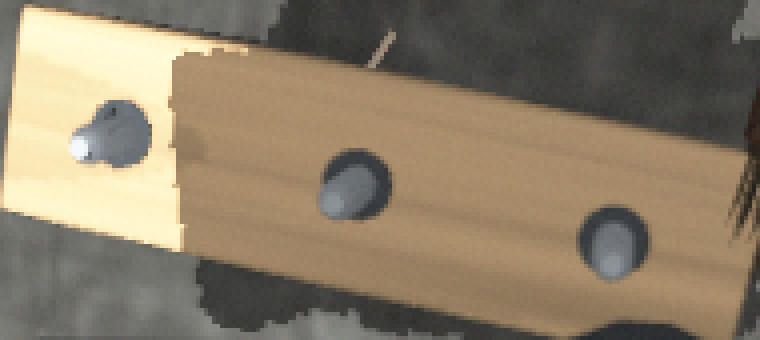

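The enlarged crop shows each pin's dark base disc and lighter tip: pin 1's disc at (253,190) and tip at (253,196), pin 2's at (189,176) and (183.5,181), pin 3's at (130.5,163) and (120,167).

Run:
```python
from h import *
for k in range(2):
    c=cam("wrist");print(c["s"]["tool_pos"])
    for a,b in(((253.3,190),(253,196.3)),((189,176.3),(183.5,181.3)),((130.5,163),(119.8,167))):
        for uv,z in((a,.0102),(b,.034)):
            p=onplane(c,uv,z);print(z,p.round(4)[:2],(tool(p-c["s"]["tool_pos"])).round(1)[:2])
```

```text
[ 0.44069234 -0.17414242  0.14287631]
0.0102 [ 0.4399 -0.1804] [ 2.1 -6. ]
0.034 [ 0.4402 -0.1801] [ 1.7 -5.8]
0.0102 [ 0.4384 -0.2453] [ 16.1 -69.4]
0.034 [ 0.4386 -0.2449] [ 15.7 -69. ]
0.0102 [ 0.4358 -0.3095] [  30.8 -131.9]
0.034 [ 0.4364 -0.3102] [  30.4 -132.7]
[ 0.44064573 -0.17412052  0.14281883]
0.0102 [ 0.4398 -0.1804] [ 2.1 -6. ]
0.034 [ 0.4402 -0.1801] [ 1.7 -5.8]
0.0102 [ 0.4383 -0.2453] [ 16.1 -69.4]
0.034 [ 0.4385 -0.2449] [ 15.7 -69. ]
0.0102 [ 0.4358 -0.3094] [  30.8 -131.8]
0.034 [ 0.4364 -0.3102] [  30.4 -132.7]
```

```bash
python3 -m handwheel '{"xyz":[[2,-6,0],[0,0,15],[0,0,15],[0,0,15],[0,0,15],[0,0,15],[0,0,10],[0,0,0]],"turn":[0,0,0,0,0,0,0,0]}' -;python3 -m handwheel '{"xyz":[[0,0,1],[0,0,1],[0,0,1],[0,0,1],[0,0,1],[0,0,1],[0,0,0],[0,0,0]],"turn":[0,0,0,0,0,0,0,0]}' -;python3 -m handwheel '{"xyz":[[0,0,1],[0,0,1],[0,0,1],[0,0,1],[0,0,0],[0,0,0],[0,0,0],[0,0,0]],"turn":[0,0,0,0,0,0,0,0]}' -
```

```text
time: 20.35
tool_pos: [0.4388, -0.1804, 0.0564]
tcp_rot: [3.141, -0.002, -2.949]
wrist_force: [0.0, -0.6, -1.9]
finger_gap: 0.407
gripper_force: 30.0
time: 21.15
tool_pos: [0.4396, -0.1803, 0.0514]
tcp_rot: [3.141, -0.0, -2.948]
wrist_force: [0.2, 0.0, -0.6]
finger_gap: 0.413
gripper_force: 30.0
time: 21.95
tool_pos: [0.4396, -0.1803, 0.0474]
tcp_rot: [3.142, 0.0, -2.948]
wrist_force: [1.8, 0.5, -1.9]
finger_gap: 0.408
gripper_force: 30.0
```

```bash
python3 -m handwheel '{"xyz":[[0,0,1],[0,0,1],[0,0,1],[0,0,1],[0,0,0],[0,0,0],[0,0,0],[0,0,0]],"turn":[0,0,0,0,0,0,0,0]}' -;python3 -m handwheel '{"xyz":[[0,0,1],[0,0,1],[0,0,1],[0,0,0],[0,0,0],[0,0,0],[0,0,0],[0,0,0]],"turn":[0,0,0,0,0,0,0,0]}' -
```

```text
time: 22.75
tool_pos: [0.4406, -0.1804, 0.0455]
tcp_rot: [3.141, 0.002, -2.948]
wrist_force: [-9.1, 4.1, 29.7]
finger_gap: 0.409
gripper_force: 30.0
time: 23.55
tool_pos: [0.4422, -0.1802, 0.0436]
tcp_rot: [-3.142, 0.005, -2.948]
wrist_force: [-6.4, 5.9, 37.6]
finger_gap: 0.408
gripper_force: 30.0
```

```bash
python3 -m handwheel '{"xyz":[[0,0,-3],[0,0,-3],[0,0,-2],[0,0,0],[0,0,0],[0,0,0],[0,0,0],[0,0,0]],"turn":[0,0,0,0,0,0,0,0]}' -
python3 - <<'E'
from h import *
for i in range(2):c=cam("wrist")
print(c["s"]["tool_pos"],wcaps(c,.0515+.0475))
s=cam("scene");cv2.imwrite("pics/s2.png",cv2.resize(s["color"][140:240,300:440],None,fx=5,fy=5,interpolation=2)[...,::-1])
E
```

```text
time: 24.35
tool_pos: [0.4392, -0.1804, 0.0482]
tcp_rot: [3.141, -0.001, -2.949]
wrist_force: [-1.3, 0.4, 0.6]
finger_gap: 0.409
gripper_force: 30.0
[ 0.4392628  -0.18040002  0.04825891] [([181.5, 252.4], 390, [0.4256, -0.2132]), ([336.2, 252.6], 379, [0.4144, -0.1558]), ([284.2, 287.6], 4215, [0.4327, -0.1719])]
```

View pics/s2.png

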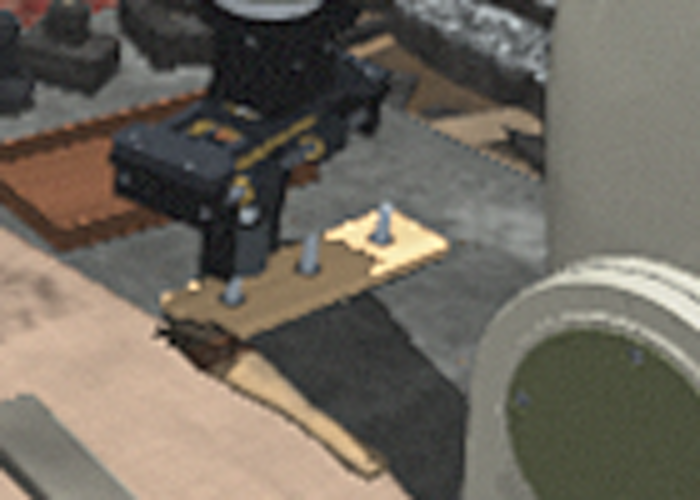

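The scene crop shows the unit sitting over the tip of the near pin, in line as far as this view can show. Before calling the bore spoilt I'll probe small sideways offsets.

```bash
echo +x; python3 -m handwheel '{"xyz":[[2,0,-2],[0,0,0],[0,0,1],[0,0,1],[0,0,1],[0,0,1],[0,0,0.5],[0,0,0]],"turn":[0,0,0,0,0,0,0,0]}' - | head -4
echo -x; python3 -m handwheel '{"xyz":[[0,0,-4],[-4,0,0],[0,0,1],[0,0,1],[0,0,1],[0,0,1],[0,0,0],[0,0,0]],"turn":[0,0,0,0,0,0,0,0]}' - | head -4
echo +y; python3 -m handwheel '{"xyz":[[0,0,-4],[2,2,0],[0,0,1],[0,0,1],[0,0,1],[0,0,1],[0,0,0],[0,0,0]],"turn":[0,0,0,0,0,0,0,0]}' - | head -4
echo -y; python3 -m handwheel '{"xyz":[[0,0,-4],[0,-4,0],[0,0,1],[0,0,1],[0,0,1],[0,0,1],[0,0,0],[0,0,0]],"turn":[0,0,0,0,0,0,0,0]}' - | head -4
```

```text
+x
time: 25.3
tool_pos: [0.4381, -0.1808, 0.0473]
tcp_rot: [3.141, 0.001, -2.949]
wrist_force: [-7.6, 3.1, 22.2]
-x
time: 26.1
tool_pos: [0.4416, -0.1799, 0.0459]
tcp_rot: [3.142, 0.0, -2.948]
wrist_force: [-0.2, 0.3, -1.3]
+y
time: 26.9
tool_pos: [0.4395, -0.1783, 0.047]
tcp_rot: [3.141, 0.001, -2.948]
wrist_force: [-7.1, 2.9, 18.4]
-y
time: 27.7
tool_pos: [0.4404, -0.1828, 0.0471]
tcp_rot: [-3.141, 0.001, -2.949]
wrist_force: [-6.9, 0.5, 20.2]
```

```bash
python3 -m handwheel '{"xyz":[[0,0,-4],[-2,2,0],[0,0,1],[0,0,1],[0,0,1],[0,0,1],[0,0,0],[0,0,0]],"turn":[0,0,0,0,0,0,0,0]}' - | head -4
python3 -m handwheel '{"xyz":[[0,0,1],[0,0,1],[0,0,1],[0,0,0],[0,0,0],[0,0,0],[0,0,0],[0,0,0]],"turn":[0,0,0,0,0,0,0,0]}' - | head -4
```

```text
time: 28.5
tool_pos: [0.4417, -0.1799, 0.0459]
tcp_rot: [3.142, 0.0, -2.948]
wrist_force: [0.9, 0.4, -0.3]
time: 29.3
tool_pos: [0.4423, -0.18, 0.0443]
tcp_rot: [3.141, 0.002, -2.948]
wrist_force: [-5.2, 1.8, 18.3]
```

```bash
echo x-4; python3 -m handwheel '{"xyz":[[0,0,-4],[-2,0,0],[0,0,1],[0,0,1],[0,0,1],[0,0,1],[0,0,0],[0,0,0]],"turn":[0,0,0,0,0,0,0,0]}' - | head -4
echo x-3y+2; python3 -m handwheel '{"xyz":[[0,0,-4],[1,2,0],[0,0,1],[0,0,1],[0,0,1],[0,0,1],[0,0,0],[0,0,0]],"turn":[0,0,0,0,0,0,0,0]}' - | head -4
echo x-3y-2; python3 -m handwheel '{"xyz":[[0,0,-4],[0,-4,0],[0,0,1],[0,0,1],[0,0,1],[0,0,1],[0,0,0],[0,0,0]],"turn":[0,0,0,0,0,0,0,0]}' - | head -4
echo x-3y0; python3 -m handwheel '{"xyz":[[0,0,-4],[0,2,0],[0,0,1],[0,0,1],[0,0,1],[0,0,1],[0,0,0],[0,0,0]],"turn":[0,0,0,0,0,0,0,0]}' - | head -4
```

```text
x-4
time: 30.1
tool_pos: [0.4437, -0.1798, 0.044]
tcp_rot: [3.141, 0.0, -2.949]
wrist_force: [-8.2, 1.8, 23.1]
x-3y+2
time: 30.9
tool_pos: [0.443, -0.1792, 0.0441]
tcp_rot: [-3.14, 0.002, -2.949]
wrist_force: [-4.1, -4.1, 17.2]
x-3y-2
time: 31.7
tool_pos: [0.4434, -0.1805, 0.044]
tcp_rot: [3.139, 0.001, -2.948]
wrist_force: [-7.4, 6.2, 25.6]
x-3y0
time: 32.5
tool_pos: [0.4431, -0.1799, 0.044]
tcp_rot: [3.141, 0.001, -2.949]
wrist_force: [-5.3, 2.0, 18.6]
```

At a sideways shift of 2 mm each way the tip is held in a narrow hole, and the unit stops at the same depth (TCP 44 mm) every time. The bore is spoilt, so this unit goes to the tray.

```bash
python3 -m handwheel '{"xyz":[[0,0,-10],[0,0,-20],[0,0,-20],[0,0,-20],[0,0,-20],[0,0,-20],[0,0,-20],[0,0,-16]],"turn":[0,0,0,0,0,0,0,0]}' - | head -2
python3 -m handwheel '{"xyz":[[-20,-6.6,0],[-20,-6.6,0],[-20,-6.6,0],[-20,-6.6,0],[-20,-6.6,0],[-20,-6.6,0],[-20,-6.6,0],[-18,-6.6,0]],"turn":[0,0,0,0,0,0,0,0]}' - | head -2
python3 -m handwheel '{"xyz":[[0,0,25],[0,0,25],[0,0,25],[0,0,25],[0,0,25],[0,0,20],[0,0,15],[0,0,0]],"turn":[0,0,0,0,0,0,0,0]}' -
python3 - <<'E'
from h import *
c=cam("wrist");cv2.imwrite("pics/w5.png",c["color"][...,::-1])
E
```

```text
time: 33.3
tool_pos: [0.4424, -0.1799, 0.1899]
time: 34.1
tool_pos: [0.6083, -0.2011, 0.1883]
time: 34.9
tool_pos: [0.6061, -0.2008, 0.0265]
tcp_rot: [3.14, -0.004, -2.948]
wrist_force: [0.6, 0.6, -1.6]
finger_gap: 0.407
gripper_force: 30.0
```

View pics/w5.png

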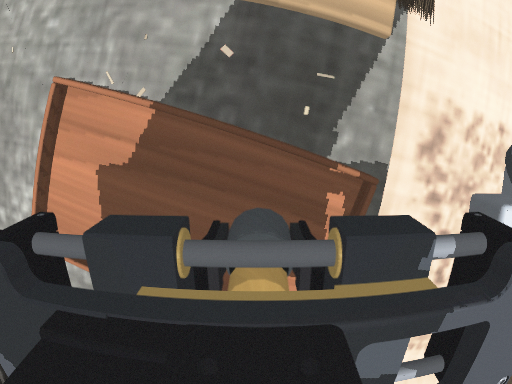

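The held unit is inside the tray, with the wall clear of the right finger. I'll release it here and go to the next unit.

```bash
python3 -m handwheel '{"xyz":[[0,0,2],[0,0,2],[0,0,1],[0,0,0],[0,0,0],[0,0,0],[0,0,0],[0,0,0]],"turn":[0,0,0,0,0,0,0,0]}' - | sed -n '2p;4p'
python3 -m handwheel '{"xyz":[[0,0,0],[0,0,0],[0,0,0],[0,0,0],[0,0,0],[0,0,0],[0,0,0],[0,0,0]],"turn":[0,0,0,0,0,0,0,0]}' -0.2
python3 -m handwheel '{"xyz":[[0,0,-10],[0,0,-25],[0,0,-25],[0,0,-25],[0,0,-25],[0,0,-25],[0,0,-25],[0,0,-20]],"turn":[0,0,0,0,0,0,0,0]}' -|head -2
python3 -m handwheel '{"xyz":[[7.3,26,0],[7.3,26,0],[7.3,26,0],[7.3,26,0],[7.3,26,0],[7.3,26,0],[7.3,26,0],[7.3,26,0]],"turn":[0,0,0,0,0,0,0,0]}' -1|head -2
python3 -m handwheel '{"xyz":[[7.3,26,0],[7.3,26,0],[7.3,26,0],[7.3,26,0],[7.3,26,0],[7.3,26,0],[7.3,26,0],[7.3,26,0]],"turn":[0,0,0,0,0,0,0,0]}' -|head -2
python3 - <<'E'
from h import *
for i in range(3): c=cam("wrist");print(c["s"]["tool_pos"],c["s"]["tcp_rot"],wcaps(c))
E
```

```text
tool_pos: [0.6077, -0.2012, 0.024]
wrist_force: [0.4, -0.1, -0.4]
time: 36.55
tool_pos: [0.6077, -0.2012, 0.0239]
tcp_rot: [3.142, 0.0, -2.948]
wrist_force: [-0.0, -0.9, 0.5]
finger_gap: 0.6
gripper_force: 0.0
time: 37.35
tool_pos: [0.6079, -0.2015, 0.2065]
time: 38.15
tool_pos: [0.5099, -0.0076, 0.2048]
time: 38.95
tool_pos: [0.4127, 0.1853, 0.2048]
[0.41274817 0.18533855 0.20481363] [ 3.14126170e+00  1.12603910e-03 -2.94883067e+00] [([16.3, 154.9], 839, [0.4255, -0.1291]), ([181.0, 214.7], 187, [0.4552, 0.109])]
[0.41072244 0.1894933  0.20480513] [ 3.13982533e+00  6.83453262e-04 -2.94421848e+00] [([15.5, 155.0], 805, [0.4251, -0.1259]), ([177.4, 214.8], 199, [0.4543, 0.1097])]
[0.41175703 0.18759208 0.20475844] [ 3.14049355e+00  8.27374622e-04 -2.94377976e+00] [([16.2, 154.3], 823, [0.4252, -0.1267]), ([178.6, 214.3], 188, [0.4546, 0.109])]
```

Run:
```python
from h import *
print(caps(cam("top")))
c=cam("wrist");h=cv2.cvtColor(c["color"],cv2.COLOR_RGB2HSV);print(c["s"]["tool_pos"])
p=h[150:215:8,230:290:6];print(p.tolist())
m=cv2.inRange(h,(15,130,50),(36,255,255));m[230:]=0
print([(b[0],b[1],onplane(c,b[0],.062).round(4)[:2].tolist()) for b in blobs(m,60)])
```

```text
[([158.3, 194.7], 83, [0.5497, 0.2931])]
[0.41333769 0.18452028 0.20457303]
[[[14, 68, 166], [13, 69, 159], [14, 66, 155], [13, 70, 160], [13, 69, 166], [13, 68, 162], [14, 72, 164], [14, 70, 156], [14, 69, 162], [12, 69, 162]], [[11, 69, 158], [14, 67, 159], [14, 70, 154], [13, 70, 157], [14, 69, 159], [14, 66, 158], [13, 69, 158], [13, 68, 154], [14, 71, 157], [13, 69, 156]], [[14, 72, 155], [13, 73, 157], [13, 72, 155], [14, 71, 144], [105, 16, 31], [98, 30, 34], [90, 43, 30], [13, 68, 157], [12, 71, 157], [13, 68, 165]], [[11, 69, 156], [13, 70, 156], [14, 69, 155], [94, 46, 39], [18, 140, 71], [20, 148, 74], [23, 128, 18], [105, 24, 64], [14, 71, 159], [13, 70, 167]], [[13, 70, 157], [11, 70, 154], [13, 67, 153], [19, 142, 99], [18, 137, 97], [20, 148, 95], [20, 150, 95], [105, 18, 83], [13, 68, 158], [14, 68, 164]], [[13, 69, 160], [13, 71, 155], [13, 68, 153], [19, 138, 98], [19, 138, 105], [19, 141, 103], [19, 138, 100], [14, 72, 145], [13, 67, 163], [14, 71, 165]], [[13, 69, 155], [13, 68, 157], [13, 69, 155], [13, 68, 162], [19, 139, 99], [19, 150, 97], [14, 71, 147], [12, 68, 164], [12, 68, 161], [12, 68, 164]], [[13, 70, 160], [14, 69, 155], [14, 69, 156], [13, 68, 164], [13, 71, 159], [13, 74, 162], [12, 70, 161], [13, 70, 164], [14, 67, 167], [13, 70, 161]], [[14, 66, 155], [13, 71, 162], [13, 71, 159], [13, 70, 161], [13, 70, 160], [14, 68, 162], [13, 69, 156], [14, 69, 162], [12, 67, 159], [13, 70, 161]]]
[([258.4, 185.8], 534, [0.4096, 0.1828]), ([184.4, 209.6], 508, [0.4494, 0.1112])]
```

```bash
python3 -m handwheel '{"xyz":[[4,-1,0],[0,0,30],[0,0,30],[0,0,30],[0,0,30],[0,0,20],[0,0,0],[0,0,0]],"turn":[0,0,0,0,0,0,0,0]}' -1
python3 - <<'E'
from h import *
c=cam("wrist");h=cv2.cvtColor(c["color"],cv2.COLOR_RGB2HSV);print(c["s"]["tool_pos"])
m=cv2.inRange(h,(15,130,40),(36,255,255));m[290:]=0
for b in blobs(m,200):
    print(b, [onplane(c,(b[2][0]+b[2][2]*f,y),.062).round(4)[:2].tolist() for f,y in((.5,b[2][1]),(.5,b[2][1]+b[2][3]),(0,b[0][1]),(1,b[0][1]))])
E
```

```text
time: 40.0
tool_pos: [0.4098, 0.1824, 0.0645]
tcp_rot: [-3.141, -0.0, -2.949]
wrist_force: [0.2, -0.2, 1.8]
finger_gap: 0.999
gripper_force: 0.0
[0.40978445 0.18235774 0.06452554]
([260.7, 230.1], 768, [239, 217, 45, 23]) [[0.3932, 0.1802], [0.4064, 0.1828], [0.403, 0.1695], [0.3983, 0.1939]]
([103.8, 248.4], 370, [95, 225, 23, 47]) [[0.4171, 0.09], [0.4503, 0.0898], [0.4352, 0.0815], [0.4308, 0.0983]]
([414.0, 247.6], 364, [401, 226, 23, 46]) [[0.3825, 0.271], [0.4126, 0.2835], [0.3972, 0.268], [0.395, 0.2853]]
([433.4, 281.8], 722, [360, 270, 127, 20]) [[0.4103, 0.2917], [0.4251, 0.2988], [0.4236, 0.2482], [0.415, 0.3608]]
```

```bash
python3 -m handwheel '{"xyz":[[0,0,15],[0,0,15],[0,0,15],[0,0,5],[0,0,0],[0,0,0],[0,0,0],[0,0,0]],"turn":[0,0,0,0,0,0,0,0]}' - | sed -n '2p;4p'
python3 -m handwheel '{"xyz":[[0,0,0],[0,0,0],[0,0,0],[0,0,0],[0,0,0],[0,0,0],[0,0,0],[0,0,0]],"turn":[0,0,0,0,0,0,0,0]}' 1 | sed -n '2p;5p'
python3 -m handwheel '{"xyz":[[0,0,-25],[0,0,-25],[0,0,-25],[0,0,-25],[0,0,-25],[0,0,-25],[0,0,-25],[0,0,-15]],"turn":[0,0,0,0,0,0,0,0]}' -
python3 -m handwheel '{"xyz":[[-18.1,-25.7,0],[-18.1,-25.7,0],[-18.1,-25.7,0],[-18.1,-25.7,0],[-18.1,-25.7,0],[-18.1,-25.7,0],[-18.1,-25.7,0],[-18.1,-25.7,0]],"turn":[0,0,0,0,0,0,0,0]}' -
python3 -m handwheel '{"xyz":[[0,0,25],[0,0,25],[0,0,25],[0,0,25],[0,0,20],[0,0,10],[0,0,0],[0,0,0]],"turn":[0,0,0,0,0,0,0,0]}' -
```

```text
tool_pos: [0.4099, 0.1831, 0.0146]
wrist_force: [-0.3, 0.4, 0.0]
tool_pos: [0.4095, 0.1829, 0.0139]
finger_gap: 0.413
time: 42.45
tool_pos: [0.4098, 0.183, 0.2057]
tcp_rot: [3.141, 0.002, -2.948]
wrist_force: [0.8, -0.6, -1.4]
finger_gap: 0.417
gripper_force: 30.0
time: 43.25
tool_pos: [0.5916, 0.0079, 0.2035]
tcp_rot: [3.142, -0.001, -2.948]
wrist_force: [0.3, 1.0, -1.8]
finger_gap: 0.412
gripper_force: 30.0
time: 44.05
tool_pos: [0.5915, 0.0089, 0.0747]
tcp_rot: [-3.142, 0.001, -2.948]
wrist_force: [0.5, -0.4, -1.0]
finger_gap: 0.417
gripper_force: 30.0
```

```bash
python3 -m handwheel '{"xyz":[[0,0,3],[0,0,3],[0,0,2],[0,0,2],[0,0,1],[0,0,1],[0,0,0.3],[0,0,0]],"turn":[0,0,0,0,0,0,0,0]}' - | sed -n '2p;4p';  python3 -m handwheel '{"xyz":[[0,0,0],[0,0,0],[0,0,0],[0,0,0],[0,0,0],[0,0,0],[0,0,0],[0,0,0]],"turn":[0,0,0,0,0,0,0,0]}' -1 | sed -n '2p;4,5p'; python3 -m handwheel '{"xyz":[[0,0,-15],[0,0,-15],[0,0,-15],[0,0,-15],[0,0,-15],[0,0,0],[0,0,0],[0,0,0]],"turn":[0,0,0,0,0,0,0,0]}' | sed -n '2p;4,5p'
python3 -m handwheel '{"xyz":[[0,0,0],[0,0,0],[0,0,0],[0,0,0],[0,0,0],[0,0,0],[0,0,0],[0,0,0]],"turn":[0,0,0,0,0,0,0,0]}' 1 | sed -n '2p;4,5p'
python3 - <<'E'
from h import *
c=cam("wrist");print(c["s"]["tool_pos"],wcaps(c,.11))
E
python3 -m handwheel '{"xyz":[[0,0,0],[0,0,0],[0,0,0],[0,0,3],[0,0,3],[0,0,3],[0,0,3],[0,0,2]],"turn":[0,0,0,0,0,0,0,0]}' 1| sed -n '2p;4,5p'
python3 -m handwheel '{"xyz":[[0,0,2],[0,0,2],[0,0,2],[0,0,1],[0,0,1],[0,0,0],[0,0,0],[0,0,0]],"turn":[0,0,0,0,0,0,0,0]}' | sed -n '2p;4,5p'
```

```text
tool_pos: [0.5911, 0.0089, 0.0618]
wrist_force: [-0.4, -0.3, 0.2]
tool_pos: [0.5911, 0.0089, 0.0616]
wrist_force: [0.5, 0.0, -0.8]
finger_gap: 0.979
tool_pos: [0.5906, 0.0089, 0.1359]
wrist_force: [-0.1, -0.2, -0.9]
finger_gap: 1.001
tool_pos: [0.591, 0.0089, 0.1366]
wrist_force: [-0.2, 0.0, -0.6]
finger_gap: 0.358
[0.59104991 0.00891538 0.13663878] [([411.4, 70.7], 656, [0.4686, 0.0848]), ([24.2, 194.5], 437, [0.6032, -0.1767]), ([258.9, 227.3], 933, [0.5892, 0.0082]), ([257.7, 274.9], 205, [0.6232, 0.014])]
tool_pos: [0.5909, 0.0089, 0.1222]
wrist_force: [-1.2, -1.2, -0.8]
finger_gap: 0.008
tool_pos: [0.5914, 0.0089, 0.1155]
wrist_force: [-3.0, -0.8, 8.0]
finger_gap: 0.003
```

```bash
python3 -m handwheel '{"xyz":[[0,0,1.5],[0,0,1.5],[0,0,1.5],[0,0,1],[0,0,1],[0,0,0],[0,0,0],[0,0,0]],"turn":[0,0,0,0,0,0,0,0]}' 1| sed -n '2p;4,5p'
```

```text
tool_pos: [0.5915, 0.0089, 0.1096]
wrist_force: [-5.3, 1.2, 14.1]
finger_gap: 0.007
```

```bash
python3 -m handwheel '{"xyz":[[0,0,0.5],[0,0,0.1],[0,0,0],[0,0,0],[0,0,0],[0,0,0],[0,0,0],[0,0,0]],"turn":[0,0,0,0,0,0,0,0]}' 1| sed -n '2p;4,5p'
python3 - <<'E'
from h import *
c=cam("wrist");print(c["s"]["tool_pos"],c["s"]["wrist_force"])
h=cv2.cvtColor(c["color"],cv2.COLOR_RGB2HSV)
# dial: dark pixels weighted angle about hub
g=h[85:155,210:310,2];m=(g<45).astype(np.uint8)
for r in g[::3,::2]: print(''.join('#' if v<45 else ('+' if v<90 else '.') for v in r))
E
```

```text
tool_pos: [0.5916, 0.0089, 0.1092]
wrist_force: [-5.7, -0.3, 14.2]
finger_gap: 0.005
[0.59158917 0.00886501 0.109187  ] [-5.66114788 -0.25743575 14.19973005]
..................................................
..................................................
..................................................
..................................................
..................................................
..................................................
......+...................................+.......
...........................+...............+......
....+.................#####.................+.....
...+..................#####.......................
...+.................##++#+..................+....
..++...............##........................+....
..++.............##..........................+....
...+...........##............................+....
...++..++...+##.............................++....
...+++.............................+.......++.....
....+++....+.........................+....+++.....
....+++++.......+......++.......+.......++++......
.....++++++....+.....+.++.............+++++.......
++++++##++++++.........++.........+++++++++..+++++
+.++..++##++++++++++...++....++++++++++++.........
.........+##+++++++++++++++++++++#+++++...........
...........++##++#++++++++++#+++##+++.............
..............++#+++##+++++++++++.................
```

The needle is again in the lower left, past the thick mark, so this unit is strong too. Next the pin.

```bash
python3 -m handwheel '{"xyz":[[0,0,-2],[0,0,-4],[0,0,-8],[0,0,-8],[0,0,-6],[0,0,0],[0,0,0],[0,0,0]],"turn":[0,0,0,0,0,0,0,0]}' 1|sed -n 2p
python3 -m handwheel '{"xyz":[[0,0,0],[0,0,0],[0,0,0],[0,0,0],[0,0,0],[0,0,0],[0,0,0],[0,0,0]],"turn":[0,0,0,0,0,0,0,0]}' -1|sed -n 2p
python3 -m handwheel '{"xyz":[[0,0,0],[0,0,0],[0,0,0],[0,0,15],[0,0,15],[0,0,15],[0,0,15],[0,0,13]],"turn":[0,0,0,0,0,0,0,0]}' -1|sed -n 2p
python3 -m handwheel '{"xyz":[[0,0,0],[0,0,0],[0,0,0],[0,0,0],[0,0,0],[0,0,0],[0,0,0],[0,0,0]],"turn":[0,0,0,0,0,0,0,0]}' 1|sed -n '2p;5p'
python3 -m handwheel '{"xyz":[[0,0,-10],[0,0,-20],[0,0,-20],[0,0,-20],[0,0,-20],[0,0,-20],[0,0,-20],[0,0,-10]],"turn":[0,0,0,0,0,0,0,0]}'|sed -n 2p
python3 -m handwheel '{"xyz":[[23,-19.6,0],[23,-19.6,0],[23,-19.6,0],[23,-19.6,0],[23,-19.6,0],[23,-19.6,0],[23,-19.6,0],[23,-19.6,0]],"turn":[0,0,0,0,0,0,0,0]}' -
python3 -m handwheel '{"xyz":[[0,0,20],[0,0,20],[0,0,20],[0,0,20],[0,0,20],[0,0,20],[0,0,10],[0,0,0]],"turn":[0,0,0,0,0,0,0,0]}' -
```

```text
tool_pos: [0.5908, 0.0089, 0.1351]
tool_pos: [0.5911, 0.0089, 0.1355]
tool_pos: [0.5905, 0.0088, 0.0606]
tool_pos: [0.5911, 0.0089, 0.0626]
finger_gap: 0.413
tool_pos: [0.5916, 0.0088, 0.2049]
time: 55.35
tool_pos: [0.4395, -0.1812, 0.2024]
tcp_rot: [3.141, -0.0, -2.949]
wrist_force: [0.7, -0.1, -1.4]
finger_gap: 0.412
gripper_force: 30.0
time: 56.15
tool_pos: [0.4397, -0.1801, 0.0715]
tcp_rot: [3.141, -0.002, -2.949]
wrist_force: [-0.0, 0.1, -0.9]
finger_gap: 0.414
gripper_force: 30.0
```

```bash
python3 -m handwheel '{"xyz":[[-1,0,4],[0,0,4],[0,0,4],[0,0,4],[0,0,3],[0,0,2],[0,0,0],[0,0,0]],"turn":[0,0,0,0,0,0,0,0]}' - | sed -n '2p;4p'
python3 -m handwheel '{"xyz":[[0,0,1],[0,0,1],[0,0,1],[0,0,1],[0,0,1],[0,0,0],[0,0,0],[0,0,0]],"turn":[0,0,0,0,0,0,0,0]}' - | sed -n '2p;4p'
```

```text
tool_pos: [0.4416, -0.1802, 0.0515]
wrist_force: [-0.5, -0.1, -1.6]
tool_pos: [0.4416, -0.1801, 0.0465]
wrist_force: [-0.1, -0.1, -1.7]
```

```bash
python3 -m handwheel '{"xyz":[[0,0,1],[0,0,1],[0,0,1],[0,0,1],[0,0,0],[0,0,0],[0,0,0],[0,0,0]],"turn":[0,0,0,0,0,0,0,0]}' - | sed -n '2p;4p'
```

```text
tool_pos: [0.4411, -0.1801, 0.0422]
wrist_force: [-3.1, -0.1, -2.1]
```

```bash
python3 -m handwheel '{"xyz":[[0.5,0,1],[0,0,1],[0,0,1],[0,0,1],[0,0,1],[0,0,0],[0,0,0],[0,0,0]],"turn":[0,0,0,0,0,0,0,0]}' - | sed -n '2p;4p'
python3 -m handwheel '{"xyz":[[0,0,1],[0,0,1],[0,0,1],[0,0,1],[0,0,1],[0,0,0],[0,0,0],[0,0,0]],"turn":[0,0,0,0,0,0,0,0]}' - | sed -n '2p;4p'
```

```text
tool_pos: [0.441, -0.1802, 0.0374]
wrist_force: [-4.5, -0.8, -1.4]
tool_pos: [0.4409, -0.1802, 0.0324]
wrist_force: [-4.6, -0.4, 0.0]
```

Sliding on freely, so the bore is sound. A small x relief, then down to home (TCP about 25 mm).

```bash
python3 -m handwheel '{"xyz":[[1,0,0],[0,0,1],[0,0,1],[0,0,1],[0,0,1],[0,0,1],[0,0,0],[0,0,0]],"turn":[0,0,0,0,0,0,0,0]}' - | sed -n '2p;4p'
python3 -m handwheel '{"xyz":[[0,0,1],[0,0,1],[0,0,0.5],[0,0,0],[0,0,0],[0,0,0],[0,0,0],[0,0,0]],"turn":[0,0,0,0,0,0,0,0]}' - | sed -n '2p;4p'
```

```text
tool_pos: [0.4402, -0.1804, 0.0275]
wrist_force: [0.2, 0.1, -1.5]
tool_pos: [0.4401, -0.1804, 0.025]
wrist_force: [0.5, -0.1, -1.9]
```

```bash
python3 -m handwheel '{"xyz":[[0,0,0],[0,0,0],[0,0,0],[0,0,0],[0,0,0],[0,0,0],[0,0,0],[0,0,0]],"turn":[0,0,0,0,0,0,0,0]}' -0.2| sed -n '2p;5p'
python3 -m handwheel '{"xyz":[[0,0,-10],[0,0,-20],[0,0,-25],[0,0,-25],[0,0,-25],[0,0,-25],[0,0,-25],[0,0,-25]],"turn":[0,0,0,0,0,0,0,0]}' -|sed -n '2p;4p'
python3 -m handwheel '{"xyz":[[-12.4,27.7,0],[-12.4,27.7,0],[-12.4,27.7,0],[-12.4,27.7,0],[-12.4,27.7,0],[-12.4,27.7,0],[-12.4,27.7,0],[-12.4,27.7,0]],"turn":[0,0,0,0,0,0,0,0]}' -1|sed -n '2p;4p'
python3 -m handwheel '{"xyz":[[-12.4,27.7,0],[-12.4,27.7,0],[-12.4,27.7,0],[-12.4,27.7,0],[-12.4,27.7,0],[-12.4,27.7,0],[-12.4,27.7,0],[-12.4,27.7,0]],"turn":[0,0,0,0,0,0,0,0]}' -|sed -n '2p;4p'
cat >> h.py <<'E'
def wc2(c,z=.062,a=200):
    h=cv2.cvtColor(c["color"],cv2.COLOR_RGB2HSV);m=cv2.inRange(h,(15,120,40),(36,255,255));m[290:]=0
    return [(b[0],b[1],onplane(c,b[0],z).round(4)[:2].tolist()) for b in blobs(m,a)]
E
python3 - <<'E'
from h import *
for i in range(2):
  c=cam("wrist");print(c["s"]["tool_pos"],wc2(c))
t=cam("top");cv2.imwrite("pics/t2.png",t["color"][...,::-1]);h=cv2.cvtColor(t["color"],cv2.COLOR_RGB2HSV);m=cv2.inRange(h,(18,90,150),(33,255,255));m[:150]=0;m[:,:100]=0;m[:,400:]=0
for b in blobs(m,25):print(b,onplane(t,b[0],.072))
o=np.hstack([c["color"],np.zeros((384,10,3),np.uint8),cv2.resize(t["color"][140:268,310:400],(270,384))]);cv2.imwrite("pics/v1.png",o[...,::-1]);print(o.shape)
E
```

```text
tool_pos: [0.4401, -0.1804, 0.025]
finger_gap: 0.602
tool_pos: [0.4398, -0.1806, 0.2069]
wrist_force: [0.3, -0.1, 0.1]
tool_pos: [0.495, 0.0571, 0.2059]
wrist_force: [-0.4, 0.2, -0.0]
tool_pos: [0.5499, 0.2936, 0.2059]
wrist_force: [0.4, -0.4, -0.1]
[0.54990278 0.29359408 0.20587406] [([111.4, 72.0], 508, [0.4532, 0.1143]), ([258.2, 186.6], 552, [0.5472, 0.2918]), ([103.9, 248.3], 501, [0.6557, 0.1245]), ([413.7, 248.1], 479, [0.5843, 0.4883]), ([431.4, 281.9], 1021, [0.6268, 0.5368])]
[0.54906384 0.29937163 0.20533702] [([106.8, 71.5], 505, [0.4532, 0.1145]), ([252.3, 186.5], 553, [0.5473, 0.292]), ([103.9, 248.4], 502, [0.6552, 0.1317]), ([413.7, 248.4], 503, [0.5827, 0.4947]), ([431.5, 281.9], 1029, [0.6246, 0.5436])]
([264.2, 162.3], 26, [262, 160, 5, 6]) [0.63355455 0.01468231 0.072     ]
([352.2, 166.3], 82, [348, 162, 10, 10]) [ 0.62248532 -0.21975424  0.072     ]
([356.3, 232.7], 562, [321, 225, 71, 20]) [ 0.44659715 -0.22456151  0.072     ]
([228.0, 231.2], 98, [223, 226, 11, 11]) [0.45298808 0.11042858 0.072     ]
(384, 792, 3)
```

View pics/v1.png

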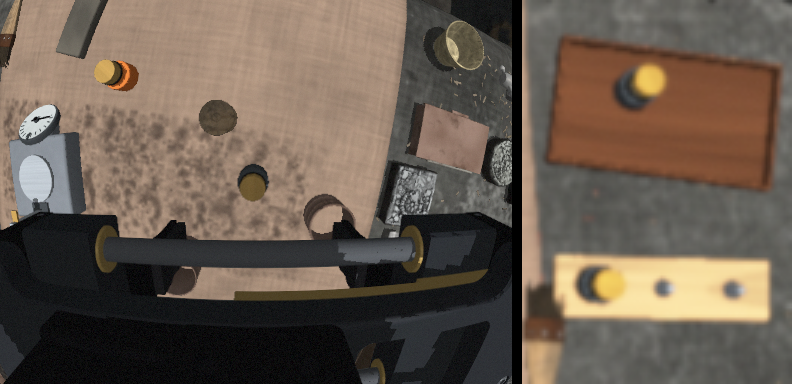

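The view shows one unit seated on the first rack pin and the spoilt one in the tray. The last unit is below at (252,187), clear of the rusty tin at (328,215) and the spool at (217,117).

```bash
python3 -m handwheel '{"xyz":[[1.5,-1.5,0],[0,0,30],[0,0,30],[0,0,30],[0,0,30],[0,0,20],[0,0,0],[0,0,0]],"turn":[0,0,0,0,0,0,0,0]}' -1 | sed -n '2p;4p'
python3 - <<'E'
from h import *
for i in range(2):
  c=cam("wrist");print(c["s"]["tool_pos"],wc2(c)[0])
E
```

```text
tool_pos: [0.549, 0.2899, 0.0661]
wrist_force: [0.9, -0.3, 0.6]
[0.54904019 0.28986594 0.06612009] ([28.8, 50.1], 1221, [0.454, 0.1185])
[0.54942265 0.29045443 0.06678053] ([28.7, 49.5], 1216, [0.454, 0.1185])
```

```bash
python3 -m handwheel '{"xyz":[[1.5,1,12],[0,0,15],[0,0,15],[0,0,10],[0,0,0],[0,0,0],[0,0,0],[0,0,0]],"turn":[0,0,0,0,0,0,0,0]}' - | sed -n '2p;4p'
python3 -m handwheel '{"xyz":[[0,0,0],[0,0,0],[0,0,0],[0,0,0],[0,0,0],[0,0,0],[0,0,0],[0,0,0]],"turn":[0,0,0,0,0,0,0,0]}' 1 | sed -n '2p;5p'
python3 -m handwheel '{"xyz":[[0,0,-25],[0,0,-25],[0,0,-25],[0,0,-25],[0,0,-25],[0,0,-25],[0,0,-25],[0,0,-15]],"turn":[0,0,0,0,0,0,0,0]}' -| sed -n '2p;4,5p'
python3 -m handwheel '{"xyz":[[1.4,-35.8,0],[1.4,-35.8,0],[1.4,-35.8,0],[1.4,-35.8,0],[1.4,-35.8,0],[1.4,-35.8,0],[1.4,-35.8,0],[1.4,-35.8,0]],"turn":[0,0,0,0,0,0,0,0]}' -| sed -n '2p;4,5p'
python3 -m handwheel '{"xyz":[[0,0,25],[0,0,25],[0,0,25],[0,0,25],[0,0,20],[0,0,10],[0,0,0],[0,0,0]],"turn":[0,0,0,0,0,0,0,0]}' -| sed -n '2p;4,5p'
```

```text
tool_pos: [0.5468, 0.2915, 0.0127]
wrist_force: [0.1, 0.1, 0.8]
tool_pos: [0.5469, 0.2916, 0.0131]
finger_gap: 0.397
tool_pos: [0.5472, 0.2918, 0.205]
wrist_force: [-0.2, -0.1, -1.7]
finger_gap: 0.394
tool_pos: [0.5906, 0.0069, 0.2025]
wrist_force: [0.5, -0.4, -1.7]
finger_gap: 0.392
tool_pos: [0.5913, 0.0083, 0.0737]
wrist_force: [0.3, -0.6, -1.4]
finger_gap: 0.394
```

```bash
python3 -m handwheel '{"xyz":[[0,0,3],[0,0,3],[0,0,2],[0,0,2],[0,0,1],[0,0,1],[0,0,0.5],[0,0,0]],"turn":[0,0,0,0,0,0,0,0]}' - | sed -n '2p;4p';  python3 -m handwheel '{"xyz":[[0,0,0],[0,0,0],[0,0,0],[0,0,0],[0,0,0],[0,0,0],[0,0,0],[0,0,0]],"turn":[0,0,0,0,0,0,0,0]}' -1 | sed -n '2p;4,5p'; python3 -m handwheel '{"xyz":[[0,0,-15],[0,0,-15],[0,0,-15],[0,0,-15],[0,0,-15],[0,0,0],[0,0,0],[0,0,0]],"turn":[0,0,0,0,0,0,0,0]}' | sed -n '2p;4,5p'
python3 -m handwheel '{"xyz":[[0,0,0],[0,0,0],[0,0,0],[0,0,0],[0,0,0],[0,0,0],[0,0,0],[0,0,0]],"turn":[0,0,0,0,0,0,0,0]}' 1 | sed -n '2p;4,5p'
python3 - <<'E'
from h import *
c=cam("wrist");print(c["s"]["tool_pos"],wc2(c,.11,150))
E
```

```text
tool_pos: [0.5909, 0.0084, 0.0607]
wrist_force: [-0.7, 0.8, 1.3]
tool_pos: [0.5909, 0.0083, 0.0605]
wrist_force: [1.0, 0.4, -0.0]
finger_gap: 0.975
tool_pos: [0.5904, 0.0084, 0.1348]
wrist_force: [0.2, 0.1, 0.1]
finger_gap: 0.998
tool_pos: [0.5909, 0.0084, 0.1355]
wrist_force: [0.5, -0.4, 1.4]
finger_gap: 0.352
[0.59085732 0.0083643  0.13551988] [([79.2, 8.7], 555, [0.462, -0.1431]), ([408.9, 71.9], 866, [0.4701, 0.082]), ([26.4, 193.7], 594, [0.6014, -0.1735]), ([258.9, 225.3], 1090, [0.5873, 0.0073]), ([189.1, 252.9], 328, [0.6157, -0.0343]), ([328.5, 252.7], 337, [0.5978, 0.0563]), ([258.7, 275.1], 209, [0.6224, 0.014]), ([385.8, 285.6], 717, [0.6172, 0.108])]
```

Cap offset looks like the earlier units. Pressing.

```bash
python3 -m handwheel '{"xyz":[[0,0,0],[0,0,0],[0,0,0],[0,0,3],[0,0,3],[0,0,3],[0,0,3],[0,0,1]],"turn":[0,0,0,0,0,0,0,0]}' 1| sed -n '2p;4,5p'
python3 -m handwheel '{"xyz":[[0,0,2],[0,0,2],[0,0,2],[0,0,1],[0,0,1],[0,0,0],[0,0,0],[0,0,0]],"turn":[0,0,0,0,0,0,0,0]}' | sed -n '2p;4,5p'
python3 -m handwheel '{"xyz":[[0,0,1],[0,0,1],[0,0,1],[0,0,0.5],[0,0,0],[0,0,0],[0,0,0],[0,0,0]],"turn":[0,0,0,0,0,0,0,0]}' | sed -n '2p;4,5p'
```

```text
tool_pos: [0.5906, 0.0083, 0.122]
wrist_force: [0.9, -0.1, 1.3]
finger_gap: 0.008
tool_pos: [0.5911, 0.0083, 0.1153]
wrist_force: [-3.1, -0.8, 7.4]
finger_gap: 0.002
tool_pos: [0.5912, 0.0083, 0.1122]
wrist_force: [-3.3, -0.7, 11.0]
finger_gap: 0.005
```

```bash
python3 -m handwheel '{"xyz":[[0,0,1],[0,0,1],[0,0,1],[0,0,0.5],[0,0,0],[0,0,0],[0,0,0],[0,0,0]],"turn":[0,0,0,0,0,0,0,0]}' 1| sed -n '2p;4,5p'
python3 - <<'E'
from h import *
for i in range(3):c=cam("wrist");print(c["s"]["tool_pos"],c["s"]["wrist_force"])
h=cv2.cvtColor(c["color"],cv2.COLOR_RGB2HSV);g=h[85:155,210:310,2]
for r in g[18:54:3,::2]: print(''.join('#' if v<45 else ('+' if v<90 else '.') for v in r))
E
```

```text
tool_pos: [0.5913, 0.0083, 0.109]
wrist_force: [-5.3, -0.6, 14.2]
finger_gap: 0.007
[0.59134391 0.00830251 0.10902835] [-5.32013812 -0.60977041 14.19474939]
[0.5913569  0.00833445 0.10902673] [-4.96495423 -0.33947172 13.92136103]
[0.59133435 0.00833324 0.10901187] [-4.56277352  0.0407167  13.50648689]
......+...................................+.......
.....+....................+#...............+......
....+.................+####.................+.....
......................#####..................+....
...+..................###+#..................+....
...+.................#+...........................
...+................#........................++...
...+..............+#.........................+....
...++...+........##..........................+....
....++.........+#+.........................+++....
....+++....++..+.....................+....+++.....
....+#+++..............+++......+........+.++.....
```

Strong as well (past the thick mark at the level height). Next I'll try it on the far pin, clear of the seated unit.

```bash
python3 -m handwheel '{"xyz":[[0,0,-2],[0,0,-4],[0,0,-8],[0,0,-8],[0,0,-6],[0,0,0],[0,0,0],[0,0,0]],"turn":[0,0,0,0,0,0,0,0]}' 1|sed -n 2p
python3 -m handwheel '{"xyz":[[0,0,0],[0,0,0],[0,0,0],[0,0,0],[0,0,0],[0,0,0],[0,0,0],[0,0,0]],"turn":[0,0,0,0,0,0,0,0]}' -1|sed -n 2p
python3 -m handwheel '{"xyz":[[0,0,0],[0,0,0],[0,0,0],[0,0,15],[0,0,15],[0,0,15],[0,0,15],[0,0,13]],"turn":[0,0,0,0,0,0,0,0]}' -1|sed -n 2p
python3 -m handwheel '{"xyz":[[0,0,0],[0,0,0],[0,0,0],[0,0,0],[0,0,0],[0,0,0],[0,0,0],[0,0,0]],"turn":[0,0,0,0,0,0,0,0]}' 1|sed -n '2p;5p'
python3 -m handwheel '{"xyz":[[0,0,-10],[0,0,-20],[0,0,-20],[0,0,-20],[0,0,-20],[0,0,-20],[0,0,-20],[0,0,-10]],"turn":[0,0,0,0,0,0,0,0]}'|sed -n 2p
python3 -m handwheel '{"xyz":[[26.4,-35.4,0],[26.4,-35.4,0],[26.4,-35.4,0],[26.4,-35.4,0],[26.4,-35.4,0],[26.4,-35.4,0],[26.4,-35.4,0],[26.4,-35.4,0]],"turn":[0,0,0,0,0,0,0,0]}' -|sed -n '2,4p'
python3 -m handwheel '{"xyz":[[0,0,20],[0,0,20],[0,0,20],[0,0,0],[0,0,0],[0,0,0],[0,0,0],[0,0,0]],"turn":[0,0,0,0,0,0,0,0]}' -|sed -n '2,4p'
python3 - <<'E'
from h import *
c=cam("wrist");print(c["s"]["tool_pos"])
cv2.imwrite("pics/p3.png",cv2.resize(c["color"][130:280,180:380],None,fx=4,fy=4,interpolation=0)[...,::-1])
E
```

```text
tool_pos: [0.5906, 0.0084, 0.135]
tool_pos: [0.5909, 0.0083, 0.1356]
tool_pos: [0.5903, 0.0083, 0.0605]
tool_pos: [0.5909, 0.0084, 0.0626]
finger_gap: 0.398
tool_pos: [0.5914, 0.0083, 0.2049]
tool_pos: [0.4368, -0.3115, 0.2026]
tcp_rot: [3.141, 0.0, -2.948]
wrist_force: [1.5, -0.2, -1.5]
tool_pos: [0.4383, -0.3103, 0.1432]
tcp_rot: [-3.141, 0.001, -2.948]
wrist_force: [-0.4, 0.9, -0.5]
[ 0.43833852 -0.31029832  0.14324553]
```

View pics/p3.png

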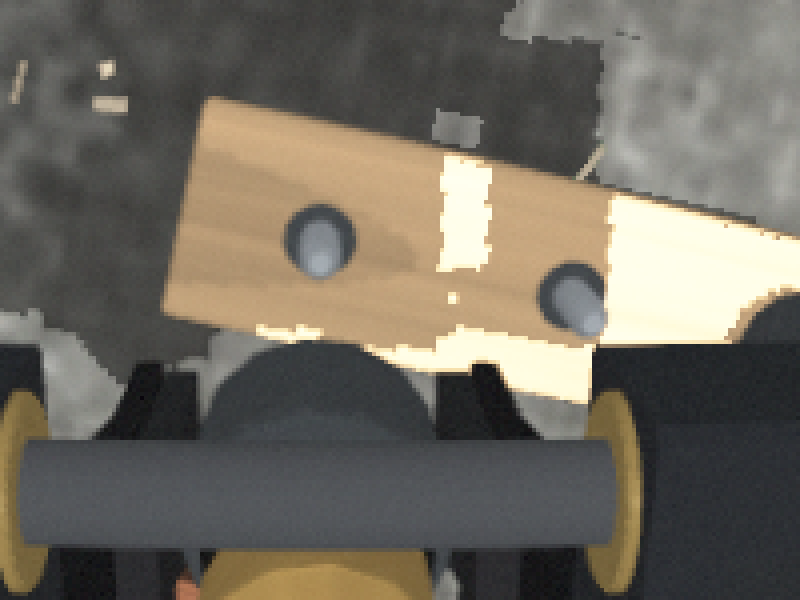

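Pin 3's disc at (260,190) lies straight in line with the held barrel. Descending.

```bash
python3 -m handwheel '{"xyz":[[0.7,0.5,15],[0,0,15],[0,0,15],[0,0,15],[0,0,15],[0,0,10],[0,0,3],[0,0,0]],"turn":[0,0,0,0,0,0,0,0]}' -|sed -n '2p;4p'
python3 -m handwheel '{"xyz":[[0,0,2],[0,0,2],[0,0,1],[0,0,1],[0,0,1],[0,0,1],[0,0,0],[0,0,0]],"turn":[0,0,0,0,0,0,0,0]}' - | sed -n '2p;4p'
python3 -m handwheel '{"xyz":[[0,0,1],[0,0,1],[0,0,1],[0,0,0],[0,0,0],[0,0,0],[0,0,0],[0,0,0]],"turn":[0,0,0,0,0,0,0,0]}' - | sed -n '2p;4p'
```

```text
tool_pos: [0.4372, -0.3098, 0.0545]
wrist_force: [-0.6, 0.0, -0.3]
tool_pos: [0.437, -0.3098, 0.0465]
wrist_force: [-1.8, -0.4, -0.6]
tool_pos: [0.4363, -0.3101, 0.0431]
wrist_force: [-3.7, -2.3, -2.5]
```

```bash
python3 -m handwheel '{"xyz":[[1,-0.5,0],[0,0,1],[0,0,1],[0,0,1],[0,0,1],[0,0,1],[0,0,0],[0,0,0]],"turn":[0,0,0,0,0,0,0,0]}' - | sed -n '2p;4p'
python3 -m handwheel '{"xyz":[[0,0,1],[0,0,1],[0,0,1],[0,0,1],[0,0,1],[0,0,0],[0,0,0],[0,0,0]],"turn":[0,0,0,0,0,0,0,0]}' - | sed -n '2p;4p'
```

```text
tool_pos: [0.4361, -0.3105, 0.0383]
wrist_force: [-4.4, -0.8, -0.6]
tool_pos: [0.436, -0.3106, 0.0334]
wrist_force: [-4.8, -1.0, 1.0]
```

```bash
python3 -m handwheel '{"xyz":[[1,-0.3,0],[0,0,1],[0,0,1],[0,0,1],[0,0,1],[0,0,1],[0,0,0],[0,0,0]],"turn":[0,0,0,0,0,0,0,0]}' - | sed -n '2p;4p'
python3 -m handwheel '{"xyz":[[0.5,0,1],[0,0,1],[0,0,0.5],[0,0,0.5],[0,0,0],[0,0,0],[0,0,0],[0,0,0]],"turn":[0,0,0,0,0,0,0,0]}' - | sed -n '2p;4p'
```

```text
tool_pos: [0.4355, -0.3108, 0.0285]
wrist_force: [-0.8, 0.6, -0.7]
tool_pos: [0.4349, -0.311, 0.0255]
wrist_force: [-0.5, 0.1, -1.5]
```

```bash
python3 -m handwheel '{"xyz":[[0,0,0.5],[0,0,0],[0,0,0],[0,0,0],[0,0,0],[0,0,0],[0,0,0],[0,0,0]],"turn":[0,0,0,0,0,0,0,0]}' - | sed -n '2p;4p'
python3 -m handwheel '{"xyz":[[0,0,0],[0,0,0],[0,0,0],[0,0,0],[0,0,0],[0,0,0],[0,0,0],[0,0,0]],"turn":[0,0,0,0,0,0,0,0]}' -0.2| sed -n '2p;5p'
python3 -m handwheel '{"xyz":[[0,0,-10],[0,0,-20],[0,0,-25],[0,0,-25],[0,0,-25],[0,0,-25],[0,0,-25],[0,0,-25]],"turn":[0,0,0,0,0,0,0,0]}' -|sed -n '1,2p;4p'
python3 -m handwheel '{"xyz":[[-10,20,0],[-10,20,0],[-10,20,0],[-10,20,0],[-10,20,0],[-10,20,0],[-10,20,0],[-10,20,0]],"turn":[0,0,0,0,0,0,0,0]}' -1|sed -n '2p;4p'
python3 - <<'E'
from h import *
c=cam("wrist");print(c["s"]["tool_pos"],wc2(c,.072))
t=cam("scene")
cv2.imwrite("pics/v3.png",np.hstack([cv2.resize(t["color"][120:240,290:410],(400,400)),cv2.resize(c["color"][:230,:230],(400,400))])[...,::-1])
E
```

```text
tool_pos: [0.4349, -0.311, 0.025]
wrist_force: [-0.1, 0.1, -0.5]
tool_pos: [0.4349, -0.311, 0.025]
finger_gap: 0.597
time: 90.25
tool_pos: [0.4346, -0.3111, 0.2069]
wrist_force: [0.3, -0.7, 0.2]
tool_pos: [0.4827, -0.138, 0.2058]
wrist_force: [0.4, -0.1, -0.5]
[ 0.4827292  -0.13797062  0.2058234 ] [([107.8, 119.6], 540, [0.437, -0.3067]), ([224.9, 142.5], 602, [0.4415, -0.1797]), ([458.0, 202.6], 389, [0.4502, 0.0931]), ([104.0, 248.6], 481, [0.583, -0.3016]), ([413.6, 248.1], 479, [0.5137, 0.0495]), ([431.1, 281.9], 1006, [0.5548, 0.096])]
```

View pics/v3.png

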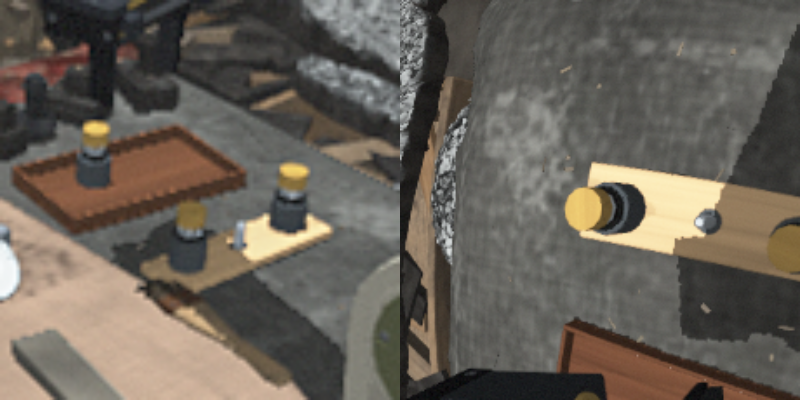

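Both sound units stand upright and seated on the outer pins, and the spoilt one stands in the tray. The gripper is open and clear.

```bash
python3 -c "
from rig import job_done
print(job_done())"
```

```text
the job is handed in; nothing more can be done
None
```

The job is handed in: all three spring units read strong on the tester; two seated fully on the outer gauge pins, and the third would not go onto a pin (spoilt bore), so it is in the reject tray.

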